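# Contact-test the relays in the lever jig and hang them on the rack

## Task

Set every blue relay standing upright in a pocket of the test jig, the slot in its tab facing front to back. When all are in, pull the red handle fully towards you, hold it there for two seconds, and ease it slowly all the way back without ever letting it fly. Then hang every relay by the slot in its tab on the rack, one to a peg, and leave the other things on the bench where they are.

Things in the scene. Friction and masses are not known exactly. Their poses are not given: they have to be found in the camera images.
- jig: relay test jig, fixed: aluminium base plate 200 x 310 x 10 mm, three yellow-rimmed pockets in a row along its y, behind them (+x) a grey contact housing (top 55 mm up) with a black contact bar, and near its +y end a lever with a red handle on a grey column (135 mm high). Origin on the table level under pocket3; x points away from the robot, y along the row, z up
- lever (a joint): jig lever, rad: 0 = home (leaning 0.4 rad from upright to the jig's +x), 0.8 = full stroke (leaning 0.4 rad to -x, towards the robot). A spring always drives it home: about 2 N at the handle at home, 8 N at full stroke; let go, it flies back. Pulling it slides the contact bar 22 mm forward, up to the relays
- handle (a point): middle of the lever's red handle's free part: level round bar, 18 mm diameter, 64 mm long along the jig's y, carried at its -y end, 40 mm from this point; the +y end is free. Moves on an arc of 150 mm radius in the jig's x-z plane about lever_pivot; 253 mm above the table at home and at full stroke, 265 mm half-way
- lever_pivot (a point): point on the lever's hinge axis (along the jig's y) level in y with handle, 115 mm above the table; axes as the jig's
- pocket1 (a point): pocket 1 of the jig: the place of a relay's centre when it sits in the pocket, 30 mm above the table and 20 mm above the pocket floor. The pocket is 48 mm square with a rim 5 mm high and 4 mm thick; pockets are 80 mm apart; axes as the jig's
- pocket2 (a point): pocket 2 of the jig: the place of a relay's centre when it sits in the pocket, 30 mm above the table and 20 mm above the pocket floor. The pocket is 48 mm square with a rim 5 mm high and 4 mm thick; pockets are 80 mm apart; axes as the jig's
- pocket3 (a point): pocket 3 of the jig: the place of a relay's centre when it sits in the pocket, 30 mm above the table and 20 mm above the pocket floor. The pocket is 48 mm square with a rim 5 mm high and 4 mm thick; pockets are 80 mm apart; axes as the jig's
- peg1 (a point): peg 1 of 3 on the fixed steel rack: point on its axis, 30 mm in front of the rail. Round, 7 mm diameter, pointing to the rack's -x (to the robot); the tip is 25 mm further out and 3.5 mm higher (even rise). Pegs 80 mm apart. Rail 18 mm high, centred 110 mm above the table, end posts 232 mm apart. x away from the robot, y along the rail, z up
- peg2 (a point): peg 2 of 3 on the fixed steel rack: point on its axis, 30 mm in front of the rail. Round, 7 mm diameter, pointing to the rack's -x (to the robot); the tip is 25 mm further out and 3.5 mm higher (even rise). Pegs 80 mm apart. Rail 18 mm high, centred 110 mm above the table, end posts 232 mm apart. x away from the robot, y along the rail, z up
- peg3 (a point): peg 3 of 3 on the fixed steel rack: point on its axis, 30 mm in front of the rail. Round, 7 mm diameter, pointing to the rack's -x (to the robot); the tip is 25 mm further out and 3.5 mm higher (even rise). Pegs 80 mm apart. Rail 18 mm high, centred 110 mm above the table, end posts 232 mm apart. x away from the robot, y along the rail, z up
- relay1_mid (a point): power relay (absent in some runs), 140 g, bottom-heavy: blue block with black foot, 40 mm (its x) by 40 mm (its y) by 40 mm high, standing upright; this point is the block's centre, 20 mm above its underside. A steel mounting tab (3 mm thick, across the relay's x) stands 22 mm above the middle of the block's top, 26 mm wide along y
- relay1_eye (a point): centre of the slot in that relay's tab, 30 mm above the block's centre: an opening 16 mm wide (y) and 14 mm high, through along the relay's x; a 5 mm bar closes it above. The relay's two ends (+x, -x) are alike
- relay1: that relay as a whole; origin at the middle of its underside
- relay2_mid (a point): power relay (absent in some runs), 140 g, bottom-heavy: blue block with black foot, 40 mm (its x) by 40 mm (its y) by 40 mm high, standing upright; this point is the block's centre, 20 mm above its underside. A steel mounting tab (3 mm thick, across the relay's x) stands 22 mm above the middle of the block's top, 26 mm wide along y
- relay2_eye (a point): centre of the slot in that relay's tab, 30 mm above the block's centre: an opening 16 mm wide (y) and 14 mm high, through along the relay's x; a 5 mm bar closes it above. The relay's two ends (+x, -x) are alike
- relay2: that relay as a whole; origin at the middle of its underside
- relay3_mid (a point): power relay (absent in some runs), 140 g, bottom-heavy: blue block with black foot, 40 mm (its x) by 40 mm (its y) by 40 mm high, standing upright; this point is the block's centre, 20 mm above its underside. A steel mounting tab (3 mm thick, across the relay's x) stands 22 mm above the middle of the block's top, 26 mm wide along y
- relay3_eye (a point): centre of the slot in that relay's tab, 30 mm above the block's centre: an opening 16 mm wide (y) and 14 mm high, through along the relay's x; a 5 mm bar closes it above. The relay's two ends (+x, -x) are alike
- relay3: that relay as a whole; origin at the middle of its underside
- multimeter: bystander, to be left alone: yellow handheld multimeter lying flat, 170 x 80 x 32 mm
- screwdriver: bystander, to be left alone: screwdriver with a yellow grip lying on the bench
- mug: bystander, to be left alone: white mug, 80 mm across, 95 mm high
- jar: bystander, to be left alone: clear jar, 60 mm across, 70 mm high
Mind the look-alikes: they are no part of the job. What is shaped like the relay3 but yellow is not meant.

How it is judged:
By the outcome, as a careful person would: the job done as asked, in the order asked, and still so for the second after the job is handed in, with the robot touching nothing.
Of relay1, relay2, relay3 only 2 to 3 are there at a start; the rules pass over those that are not, and their reading is None.
At some moment in a run one of relay1, relay2, relay3 may be knocked a few centimetres aside while the robot is not near it.
It also fails if it takes over 210 s, if anything falls off the work surface, if the arm or the gripper's body presses on something with over 40 N, if the wrist force passes 120 N, or if a joint passes its speed limit or range.

## Robot

A 6-joint arm with a two-finger parallel gripper is mounted at the origin on the work surface. World frame = base frame: x ahead of the robot, y to its left, z up, the work surface at z = 0. Lengths are in m, angles in rad, forces in N, time in s.
With the tool pointing down it reaches from about 0.3 to 0.775 m from the base axis. Payload 14.6 kg.
Tool frame: the origin (TCP) lies on the centre line of the jaws, within the pads' length; the fingertips stand ctrl.tcp_to_tips ahead of it and the grasp point (between the pads) lies 2 mm behind it (ctrl.tcp_to_tips is the distance from the TCP to the fingertips, in m); z points along the fingers, y is the line along which they close (so a half turn about z gives the same grasp; the last joint's range is limited). The gripper opens to 94 mm and grips with 3 to 60 N. Pads are 16 mm wide; open, the fingers measure 119 mm over their backs; the gripper's body (75 mm by 177 mm) begins 78 mm behind the grasp point.
Start: joints at [-1.212, 0.3, 1.521, -0, 1.321, -0.067], TCP at [0.227, -0.501, 0.222] pointing down, gripper open.
Joint ranges: [-3.03, 3.03], [-0.79, 2.21], [0.23, 2.52], [-1.04, 4.18], [0, 3.07], [-2.55, 2.55]. Speed limits (rad/s): [2.22, 2.22, 2.57, 3.14, 3.14, 3.14].

## Interface

Orientations are given as [roll, pitch, yaw] about the fixed x, y, z axes, in that order (R = Rz(yaw) Ry(pitch) Rx(roll)).
In Python, from station import telemetry, viewer, hand_in, ctrl gives the robot as it stands.
- The arm moves only by the tool step_arm, never from a script. Its argument "plan" is a list of rows, each an object of numbers: "dx", "dy", "dz": the shift along the tool's x, y, z scaled (see below); "rx", "ry", "rz": the turn, a rotation vector about the tool's x, y, z scaled (see below); "claw": the closure, from 0 (fully open) to 1 (shut). In form: [{"dx": .., "dy": .., "dz": .., "rx": .., "ry": .., "rz": .., "claw": ..}, ...]. A call has 1 to 10 rows; each row shifts and turns the commanded pose from where the row before left it, along the tool's axes as they then stand; what a row does not reach is not made up. The controller multiplies each number of a shift by 0.1 m and each number of a turn by 90 degrees. A row lasts 1/10 s, in which the tool goes at most 50 mm and 8.59 degrees, less where a joint would pass 70% of its speed; a pose out of reach is approached as far as the arm can. A call with a number of a shift or a turn outside -1 to 1 is refused whole. A call with a gripper value outside its range is refused whole. The fingers move at their own pace and stop on an object; "grip_force" is the grip in N (left out, the last holds). Time passes only in rows, so rows that do not move let the fingers close. It gives the time, the measured TCP pose, the force, the opening and the grip force at its end, in the units of the state.
- telemetry.get_obs(): the state, without advancing time (a new reading comes with each control period).
- viewer.camera(name): name is "side" or "top" or "wrist"; returns a dict with "img" (420x560x3 uint8, red, green, blue), "z_map" (420x560 float32, m along the optical axis (not along the pixel's ray), 0 where there is no reading), "fx", "fy", "cx", "cy" (pixels), "R" (3x3) and "t" (3): a world point X has camera coordinates R X + t; the wrist camera has in their place "tool_from_camera" (4x4, takes a point from camera to tool coordinates, whose origin is the TCP and whose axes are the flange's). Camera axes: x right, y down, z forward; pixel columns grow to the right and rows downward; lengths in m; the calibration is good to about 2 mm. A picture is of the moment at which its call begins: read the wrist's pose just before it.
- hand_in(): hands the job in; it is judged then, once.
Trained networks look in a picture, given as the dict that the camera call returned (one of the last four; its "shot" number tells which), for a name from the list of things; names that differ only in an ending like _2 or _b are one class to them, and where a whole thing is asked for, a point or a joint stands for the part that bears it (a point fixed in the world has none). Each returns a list of dicts, best first, with "score" (0 to 1); they miss things now and then, are a little off and sometimes report something else, mostly with a low value. They report only what shows in the picture. A call takes as long as a camera call. They do not tell look-alikes from the thing itself.
- viewer.recognise(target, picture): "rect" ([left, top, right, bottom] in pixels, round what is visible of it).
The state is a dict: "time_s": time; "qpos": joint angles; "joint_vel": joint speeds; "tau": joint torques, N m; "ee_pos": TCP position; "eef_rot": TCP orientation; "force": force on the tool from outside, world axes, zero at the start; "moment": the same for the moment, N m; "grip_width": finger opening in m; "grip_force": force on a finger pad.
Only numpy, scipy, OpenCV 4.12 (cv2) and the standard library are available. Lean on these libraries where they do the work, as an engineer would, in place of code of your own. Each camera call takes 0.05 s, during which the arm holds its last target. There are 200 camera calls.

## Working session

There is one attempt and no reset: what is moved stays moved. The work goes in short steps, Python scripts to look and compute and a tool call to move; the robot and the scene stay as the last step left them, time stands still between calls to the robot, and variables do not carry over. Pictures are saved under pics/ and viewed, at most 14 in all, crops included, and the job is handed in when it is done.

Besides the shell and the picture viewer there is one more tool, called after ">>>" by a JSON object that holds its "fn" and its "kwargs". step_arm: Moves the arm, as the interface text tells. Shifts and turns lie within -1 to 1; 1 stands for 0.1 m of shift or 90 degrees of turn. Its arguments: {"type":"object","properties":{"plan":{"type":"array"},"grip_force":{"type":"number"}},"required":["plan"]}

```bash
ls; mkdir -p pics; python3 - <<'E'
from station import telemetry, viewer, ctrl
import cv2,numpy as np,pickle
print(telemetry.get_obs()); print(ctrl.tcp_to_tips)
for n in("top","side"):
    c=viewer.camera(n); cv2.imwrite(f"pics/{n}0.png",c["img"][:,:,::-1]); pickle.dump(c,open(f"{n}0.pkl","wb"))
    print(n,c["fx"],c["cx"],c["cy"],c["R"],c["t"])
    for t in("relay1","relay1_mid","relay1_eye","handle","pocket1","peg1","jig","multimeter","mug","jar","screwdriver"):
        try: print(t,[(round(r["score"],2),np.round(r["rect"]).astype(int).tolist()) for r in viewer.recognise(t,c)][:6])
        except Exception as e: print(t,e)
E
```

```text
pics
{'time_s': 0.0, 'qpos': array([-1.21163117e+00,  3.00475458e-01,  1.52159266e+00,  4.90718615e-06,
        1.32070276e+00, -6.65987638e-02]), 'joint_vel': array([-0.00049631, -0.00074465, -0.00159832,  0.00031576, -0.00126282,
        0.00049743]), 'tau': array([ 9.02456650e-04, -5.31800187e+01, -3.52731121e+01,  7.08153960e-02,
        2.45103403e-02, -1.09501605e-04]), 'ee_pos': array([ 0.22707055, -0.50066491,  0.22187903]), 'eef_rot': array([-3.14041735e+00, -8.31531620e-05,  4.25762658e-01]), 'force': array([-0.32724254,  0.39914374, -0.40044005]), 'moment': array([ 0.04048368,  0.05951979, -0.04392749]), 'grip_force': 0.0, 'grip_width': 0.09408265115122595}
0.017
top 546.1011726111244 280.03931875684555 206.7408046058237 [[-3.02552567e-03 -9.99827190e-01  1.83422019e-02]
 [-9.80518411e-01 -6.36414862e-04 -1.96426172e-01]
 [ 1.96403901e-01 -1.85791591e-02 -9.80347042e-01]] [-0.03971383  0.49577174  1.48136775]
relay1 [(0.75, [270, 220, 287, 237]), (0.54, [284, 250, 302, 267]), (0.5, [179, 219, 196, 238]), (0.48, [315, 228, 328, 242])]
relay1_mid [(0.62, [181, 220, 198, 234]
[... 614 characters left out ...]
5467  -0.54704106 -0.58928796]] [0.32842176 0.34660336 0.96688681]
relay1 [(0.87, [226, 288, 242, 311]), (0.69, [288, 247, 301, 264]), (0.53, [313, 252, 322, 276])]
relay1_mid [(0.57, [220, 290, 244, 310])]
relay1_eye [(0.71, [226, 285, 241, 311]), (0.29, [288, 246, 306, 266])]
handle [(0.56, [151, 216, 199, 272]), (0.49, [154, 216, 289, 301])]
pocket1 [(0.87, [152, 214, 288, 301]), (0.33, [292, 245, 307, 263])]
peg1 [(0.87, [270, 185, 333, 240]), (0.74, [150, 217, 287, 303])]
jig [(0.72, [149, 217, 287, 303])]
multimeter [(0.52, [390, 215, 412, 238]), (0.39, [269, 184, 334, 239])]
mug [(0.7, [150, 216, 287, 302])]
jar [(0.63, [134, 296, 161, 324])]
screwdriver [(0.94, [157, 324, 214, 366])]
```

```bash
python3 - <<'E'
import cv2
a=cv2.imread("pics/top0.png")[125:305,90:475]; cv2.imwrite("pics/top0c.png",cv2.resize(a,None,fx=2.07,fy=2.07,interpolation=3))
E
```

```text
(no output)
```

View pics/top0c.png

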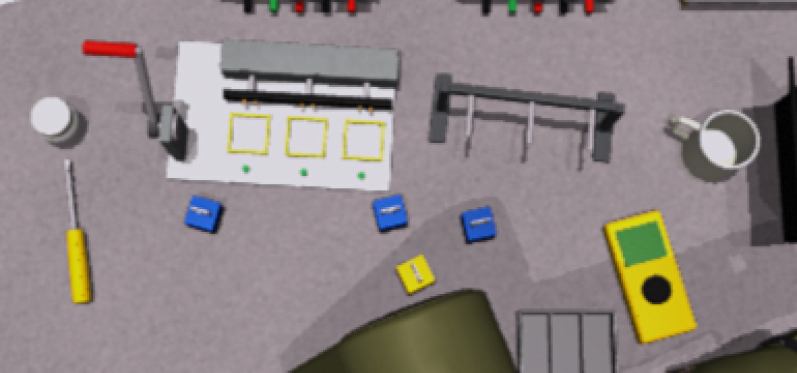

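View pics/side0.png

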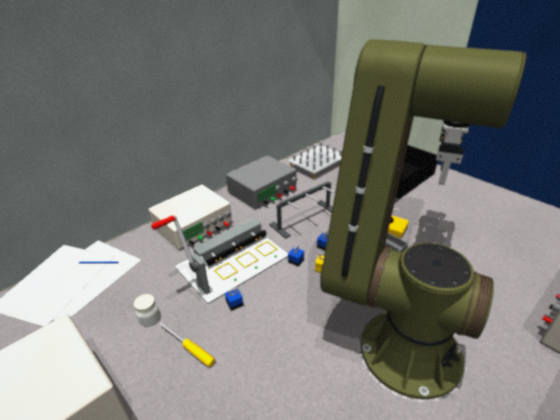

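Top view: three blue relays at about (188,228), (278,227) and (321,233) in full-image pixels. The yellow look-alike at (290,257) is not wanted. The jig rims are around (211–265,190), the handle at (143,148), and the rack at (345,180).

```bash
cat > h.py <<'E'
import numpy as np,cv2,pickle
from scipy.spatial.transform import Rotation as Ro
def RT(c,obs=None):
    if "R" in c: return np.array(c["R"]),np.array(c["t"])
    T=np.eye(4);T[:3,:3]=Ro.from_euler("xyz",obs["eef_rot"]).as_matrix();T[:3,3]=obs["ee_pos"]
    M=np.linalg.inv(T@np.array(c["tool_from_camera"])); return M[:3,:3],M[:3,3]
def ray(c,uv,z,obs=None):
    R,t=RT(c,obs); uv=np.atleast_2d(np.array(uv,float))
    d=np.c_[(uv[:,0]-c["cx"])/c["fx"],(uv[:,1]-c["cy"])/c["fy"],np.ones(len(uv))]@R
    o=-R.T@t; return o+d*((z-o[2])/d[:,2])[:,None]
def cloud(c,m,obs=None):
    R,t=RT(c,obs); v,u=np.nonzero(m&(c["z_map"]>0)); z=c["z_map"][v,u]
    return (np.c_[(u-c["cx"])/c["fx"]*z,(v-c["cy"])/c["fy"]*z,z]-t)@R
def mask(c,name):
    h=cv2.cvtColor(c["img"],cv2.COLOR_RGB2HSV).astype(int);H,S,V=h[...,0],h[...,1],h[...,2]
    if name=="blue": return (H>100)&(H<125)&(S>150)&(V>60)
    if name=="yellow": return (H>20)&(H<35)&(S>90)&(V>90)
    if name=="red": return ((H<6)|(H>174))&(S>150)&(V>70)
def blobs(m,amin):
    n,l,s,ce=cv2.connectedComponentsWithStats(m.astype(np.uint8),connectivity=8)
    return [(s[i],ce[i],l==i) for i in range(1,n) if s[i,4]>=amin]
E
python3 - <<'E'
from h import *
c=pickle.load(open("top0.pkl","rb"))
for n,a,z in(("blue",60,.04),("yellow",8,.015),("red",30,.25)):
    for s,ce,m in blobs(mask(c,n),a):
        P=cloud(c,m)
        print(n,s.tolist(),np.round(ray(c,ce,z)[0],3),"cloud med",np.round(np.median(P,0),3),np.round(P[:,2].max(),3))
        if n!="yellow":
            v,u=np.nonzero(m); print("   rect ang",cv2.minAreaRect(ray(c,np.c_[u,v],z)[:,:2].astype(np.float32)))
# rack pegs: points with height .1-.13 in the rack region
m=np.zeros(c["z_map"].shape,bool);m[160:205,290:400]=1
P=cloud(c,m);P=P[(P[:,2]>.1)&(P[:,2]<.14)];print(len(P),P.min(0),P.max(0))
b=P[P[:,0]>P[:,0].max()-.05]; print(np.round(P[np.argsort(P[:,0])][::max(1,len(P)//50)],3).tolist())
E
```

```text
blue [108, 68, 30, 28, 61] [0.87 0.42 0.04] cloud med [0.883 0.429 0.008] 0.019
   rect ang ((0.8731106519699097, 0.4218866229057312), (0.12283072620630264, 0.004168958868831396), 44.68743133544922)
blue [270, 219, 17, 17, 175] [ 0.438 -0.034  0.04 ] cloud med [ 0.436 -0.035  0.039] 0.058
   rect ang ((0.438762366771698, -0.03453810513019562), (0.04053197428584099, 0.03886711224913597), 14.137730598449707)
blue [180, 220, 17, 17, 182] [0.437 0.217 0.04 ] cloud med [0.435 0.217 0.039] 0.048
   rect ang ((0.4374099671840668, 0.21787890791893005), (0.040053918957710266, 0.04072406515479088), 73.24720001220703)
blue [313, 225, 16, 17, 178] [ 0.422 -0.154  0.04 ] cloud med [ 0.42  -0.153  0.04 ] 0.049
   rect ang ((0.42269909381866455, -0.1542879045009613), (0.04032318666577339, 0.04075426980853081), 12.524068832397461)
yellow [200, 179, 21, 21, 106] [0.555 0.161 0.015] cloud med [0.552 0.161 0.013] 0.024
yellow [228, 181, 20, 20, 105] [0.549 0.082 0.015] cloud med [0.549 0.083 0.014] 0.022
yellow [256, 183, 20, 20, 104] [0.546 0.001 0.015] cloud med [ 0.55  -0.001  0.014] 0.021
yellow [3
[... 2364 characters left out ...]
.324, 0.12], [0.573, -0.289, 0.118], [0.574, -0.219, 0.114], [0.575, -0.248, 0.121], [0.575, -0.21, 0.119], [0.576, -0.3, 0.117], [0.577, -0.199, 0.123], [0.578, -0.267, 0.121], [0.578, -0.227, 0.118], [0.579, -0.189, 0.115], [0.58, -0.247, 0.113], [0.58, -0.221, 0.121], [0.581, -0.265, 0.119], [0.582, -0.14, 0.116], [0.582, -0.244, 0.114], [0.583, -0.246, 0.12], [0.584, -0.153, 0.117], [0.585, -0.205, 0.115], [0.586, -0.158, 0.122], [0.586, -0.151, 0.119], [0.587, -0.181, 0.117], [0.588, -0.119, 0.103], [0.588, -0.134, 0.121], [0.589, -0.175, 0.119], [0.59, -0.148, 0.116], [0.591, -0.134, 0.121], [0.593, -0.175, 0.117], [0.594, -0.145, 0.121], [0.596, -0.124, 0.116], [0.598, -0.124, 0.117]]
```

```bash
python3 - <<'E'
from h import *
for n,w in(("top0",(140,220,120,205)),("side0",(205,310,140,215))):
    c=pickle.load(open(n+".pkl","rb"))
    m=np.zeros(c["z_map"].shape,bool);m[w[0]:w[1],w[2]:w[3]]=1
    P=cloud(c,m); q=np.array([.5545,.161]);a=-.058;J=(P[:,:2]-q)@np.array([[np.cos(a),-np.sin(a)],[np.sin(a),np.cos(a)]])
    for z0,z1 in((.03,.06),(.06,.1),(.1,.115),(.115,.14),(.14,.2),(.2,.245)):
        k=(P[:,2]>z0)&(P[:,2]<z1)&(J[:,1]>.03)&(J[:,1]<.2)&(abs(J[:,0])<.15)
        if k.sum(): print(n,z0,k.sum(),"jx",np.percentile(J[k,0],[0,10,90,100]).round(3),"jy",np.percentile(J[k,1],[0,10,90,100]).round(3))
    k=(P[:,2]>.015)&(P[:,2]<.07)&(J[:,0]>.025)&(abs(J[:,1])<.03); print("bar",np.round(np.sort(J[k,0])[:15],3), np.round(P[k,2][np.argsort(J[k,0])][:15],3))
E
```

```text
top0 0.03 114 jx [-0.097 -0.042  0.112  0.122] jy [0.03  0.031 0.084 0.099]
top0 0.06 50 jx [-0.045 -0.044  0.01   0.113] jy [0.032 0.075 0.093 0.096]
top0 0.1 23 jx [-0.044 -0.044 -0.005  0.003] jy [0.078 0.079 0.098 0.109]
top0 0.115 210 jx [-0.045 -0.038 -0.003  0.006] jy [0.078 0.081 0.108 0.115]
top0 0.14 77 jx [-0.027 -0.011  0.01   0.016] jy [0.088 0.103 0.112 0.115]
top0 0.2 60 jx [0.008 0.013 0.029 0.04 ] jy [0.103 0.104 0.113 0.116]
bar [0.027 0.028 0.033 0.04  0.043 0.043 0.044 0.044 0.045 0.045 0.045 0.045
 0.045 0.045 0.046] [0.02  0.02  0.018 0.017 0.028 0.039 0.034 0.022 0.022 0.032 0.041 0.043
 0.04  0.031 0.04 ]
side0 0.03 176 jx [-0.052 -0.048  0.106  0.115] jy [0.03  0.033 0.102 0.103]
side0 0.06 103 jx [-0.052 -0.049 -0.018 -0.001] jy [0.086 0.09  0.102 0.117]
side0 0.1 50 jx [-0.05  -0.048 -0.02  -0.009] jy [0.083 0.091 0.118 0.119]
side0 0.115 190 jx [-0.05  -0.048 -0.013  0.003] jy [0.081 0.089 0.117 0.118]
side0 0.14 101 jx [-0.021 -0.014  0.006  0.013] jy [0.106 0.108 0.117 0.118]
side0 0.2 83 jx [0.006 0.009 0.026 0.033] jy [0.106 0.109 0.117 0.13 ]
bar [0.037 0.037 0.038 0.038 0.039 0.039 0.039 0.039 0.039 0.039 0.039 0.039
 0.039 0.039 0.04 ] [0.028 0.04  0.034 0.04  0.035 0.027 0.031 0.045 0.029 0.031 0.04  0.028
 0.032 0.025 0.04 ]
```

```bash
python3 - <<'E'
import cv2
a=cv2.imread("pics/top0.png")[135:275,100:340]; cv2.imwrite("pics/top0d.png",cv2.resize(a,None,fx=3.3,fy=3.3,interpolation=cv2.INTER_CUBIC))
E
```

```text
(no output)
```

View pics/top0d.png

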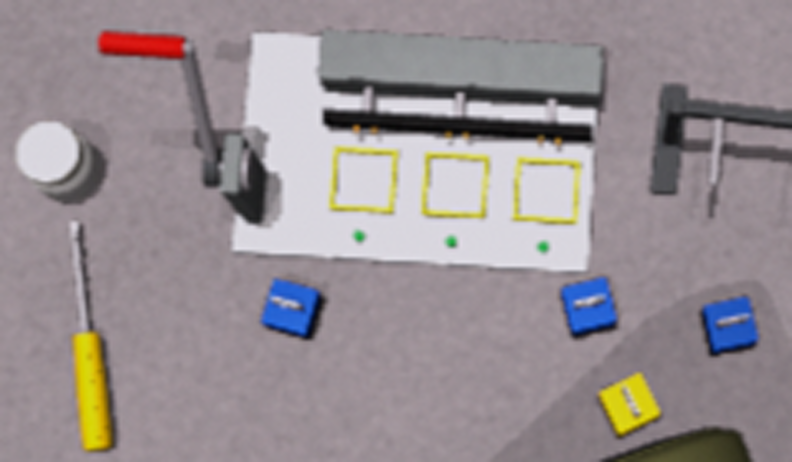

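The close crop confirms three blue relays at (290,306), (590,305) and (730,322). The yellow one at (630,403) is excluded. I'll move over the scene for a closer wrist look.

>>> {"fn": "step_arm", "kwargs": {"plan": [{"dz":-0.33,"rz":0.077},{"dz":-0.33,"rz":0.077},{"dz":-0.33,"rz":0.077},{"dz":-0.33,"rz":0.077},{"dx":0.16,"dy":-0.43},{"dx":0.16,"dy":-0.43},{"dx":0.16,"dy":-0.43},{"dx":0.16,"dy":-0.43},{"dx":0.16,"dy":-0.43},{"dx":0.16,"dy":-0.43}]}}

```text
$.plan[0]: bad value
```

>>> {"fn": "step_arm", "kwargs": {"plan": [{"dx":0.16,"dy":-0.43},{"dx":0.16,"dy":-0.43},{"dx":0.16,"dy":-0.43},{"dx":0.16,"dy":-0.43},{"dx":0.16,"dy":-0.43},{"dx":0.16,"dy":-0.43},{},{}]}}

```text
$.plan[0]: bad value
```

```bash
cat > look.py <<'E'
import sys
from h import *
from station import telemetry, viewer
def look(name,save=None):
    o=telemetry.get_obs(); c=viewer.camera(name)
    if save: cv2.imwrite(f"pics/{save}.png",c["img"][:,:,::-1]); pickle.dump((c,o),open(save+".pkl","wb"))
    return c,o
def relays(c,o,z=.04,amin=60):
    for s,ce,m in blobs(mask(c,"blue"),amin):
        P=cloud(c,m,o); t=P[abs(P[:,2]-z)<.007]
        if len(t)<20: continue
        v,u=np.nonzero(m); Q=cv2.minAreaRect(t[:,:2].astype(np.float32)); a=(Q[2]+45)%90-45
        print("blue",s[4],"rect c",np.round(Q[0],4),"size",np.round(Q[1],4),"yaw",round(a,1),"med",np.round(np.median(t,0),4), "edge", s.tolist()[:4])
def delta(o,p,yaw=None,rpy=None):
    R=Ro.from_euler("xyz",o["eef_rot"]); G=Ro.from_euler("xyz",rpy if rpy is not None else [np.pi,0,yaw])
    d=R.inv().apply(np.array(p)-o["ee_pos"]); r=(R.inv()*G).as_rotvec()
    d2=G.inv().apply(np.array(p)-o["ee_pos"])
    print("shift now-axes",np.round(d*10,3)," goal-axes",np.round(d2*10,3)," turn",np.round(np.degrees(r)/90,3))
E
python3 - <<'E'
from look import *
c,o=look("wrist","w1"); print(o["ee_pos"],o["eef_rot"],o["time_s"]); print(c["tool_from_camera"],c["fx"])
relays(c,o,amin=200)
for s,ce,m in blobs(mask(c,"yellow"),30): print("yel",s.tolist(),np.round(ray(c,ce,.015,o)[0],4),np.round(np.median(cloud(c,m,o),0),4))
E
```

```text
[ 0.22717947 -0.50088629  0.22245867] [ 3.14157831e+00 -9.76958099e-06  4.25770402e-01] 1.2
[[ 3.24634550e-04 -9.65258330e-01 -2.61297248e-01  7.59175866e-02]
 [ 9.99999455e-01  5.40471318e-05  1.04273937e-03 -4.57185472e-04]
 [-9.92390498e-04 -2.61297444e-01  9.65257821e-01 -1.62336090e-01]
 [ 0.00000000e+00  0.00000000e+00  0.00000000e+00  1.00000000e+00]] 335.9228434380842
yel [175, 0, 96, 131, 8337] [ 0.3248 -0.3921  0.015 ] [ 0.3186 -0.3986  0.0318]
yel [50, 328, 19, 61, 320] [-0.0852 -0.3291  0.015 ] [ 0.2324 -0.4454  0.3231]
yel [494, 341, 13, 48, 228] [ 0.1444 -0.8558  0.015 ] [ 0.2711 -0.5334  0.3234]
```

View pics/w1.png

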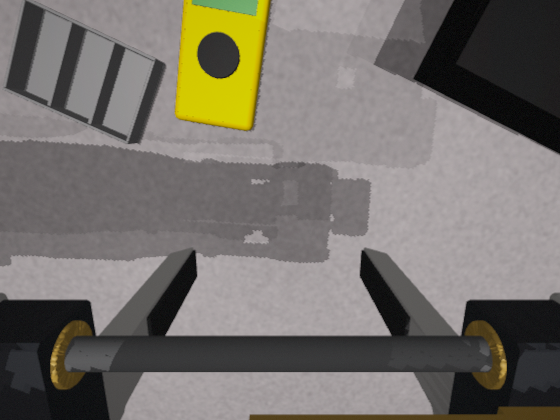

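The wrist view shows only the multimeter and tray, because the arm hasn't moved. Rows need every key.

>>> {"fn": "step_arm", "kwargs": {"plan": [{"dx":0,"dy":0,"dz":-0.33,"rx":0,"ry":0,"rz":0.077,"claw":0},{"dx":0,"dy":0,"dz":-0.33,"rx":0,"ry":0,"rz":0.077,"claw":0},{"dx":0,"dy":0,"dz":-0.33,"rx":0,"ry":0,"rz":0.077,"claw":0},{"dx":0,"dy":0,"dz":-0.33,"rx":0,"ry":0,"rz":0.077,"claw":0},{"dx":0.16,"dy":-0.43,"dz":0,"rx":0,"ry":0,"rz":0,"claw":0},{"dx":0.16,"dy":-0.43,"dz":0,"rx":0,"ry":0,"rz":0,"claw":0},{"dx":0.16,"dy":-0.43,"dz":0,"rx":0,"ry":0,"rz":0,"claw":0},{"dx":0.16,"dy":-0.43,"dz":0,"rx":0,"ry":0,"rz":0,"claw":0},{"dx":0.16,"dy":-0.43,"dz":0,"rx":0,"ry":0,"rz":0,"claw":0},{"dx":0.16,"dy":-0.43,"dz":0,"rx":0,"ry":0,"rz":0,"claw":0}]}}

```text
time_s: 2.25
ee_pos: [0.3382, -0.2471, 0.3546]
eef_rot: [3.141, -0.0, -0.058]
force: [1.0, 0.5, 0.3]
grip_width: 0.0941
grip_force: 0.0
```

>>> {"fn": "step_arm", "kwargs": {"plan": [{"dx":0.16,"dy":-0.43,"dz":0,"rx":0,"ry":0,"rz":0,"claw":0},{"dx":0.16,"dy":-0.43,"dz":0,"rx":0,"ry":0,"rz":0,"claw":0},{"dx":0.16,"dy":-0.43,"dz":0,"rx":0,"ry":0,"rz":0,"claw":0},{"dx":0.16,"dy":-0.43,"dz":0,"rx":0,"ry":0,"rz":0,"claw":0},{"dx":0.16,"dy":-0.43,"dz":0,"rx":0,"ry":0,"rz":0,"claw":0},{"dx":0.16,"dy":-0.43,"dz":0,"rx":0,"ry":0,"rz":0,"claw":0},{"dx":0,"dy":0,"dz":0,"rx":0,"ry":0,"rz":0,"claw":0},{"dx":0,"dy":0,"dz":0,"rx":0,"ry":0,"rz":0,"claw":0}]}}

```text
time_s: 3.05
ee_pos: [0.4488, 0.0037, 0.3543]
eef_rot: [3.141, 0.0, -0.056]
force: [-0.4, -0.2, -0.0]
grip_width: 0.094
grip_force: 0.0
```

```bash
python3 - <<'E'
from look import *
c,o=look("wrist","w2"); print(o["ee_pos"],o["eef_rot"],o["time_s"])
relays(c,o,amin=200)
for s,ce,m in blobs(mask(c,"yellow"),30): print("yel",s.tolist(),np.round(ray(c,ce,.015,o)[0],4),np.round(np.median(cloud(c,m,o),0),4))
E
```

```text
[0.44880349 0.00372283 0.35428019] [ 3.14145489e+00  4.25548303e-04 -5.58745837e-02] 3.05
blue 656 rect c [ 0.4385 -0.0323] size [0.0397 0.0384] yaw 14.3 med [ 0.4424 -0.0321  0.0399] edge [287, 169, 33, 34]
blue 731 rect c [ 0.4222 -0.1526] size [0.0399 0.0382] yaw 11.9 med [ 0.427  -0.1503  0.04  ] edge [368, 175, 35, 34]
blue 773 rect c [0.4371 0.2199] size [0.0402 0.0398] yaw -16.1 med [0.4412 0.216  0.0396] edge [115, 180, 35, 33]
yel [141, 92, 43, 41, 468] [0.5528 0.1634 0.015 ] [0.5527 0.1636 0.0149]
yel [198, 92, 41, 41, 410] [0.5496 0.0843 0.015 ] [0.5511 0.0861 0.015 ]
yel [255, 92, 40, 42, 386] [0.5456 0.0051 0.015 ] [0.5481 0.0057 0.0148]
yel [494, 168, 66, 116, 4350] [ 0.3495 -0.3805  0.015 ] [ 0.3525 -0.3676  0.0314]
yel [17, 212, 41, 63, 1137] [0.3676 0.3902 0.015 ] [0.3693 0.3847 0.0223]
yel [310, 218, 36, 40, 819] [ 0.3518 -0.0674  0.015 ] [ 0.3607 -0.0643  0.0395]
yel [51, 333, 14, 37, 141] [0.1702 0.4042 0.015 ] [0.4803 0.0504 0.4539]
yel [248, 373, 14, 17, 101] [0.0902 0.062  0.015 ] [0.0899 0.062  0.0126]
yel [339, 381, 13, 10, 46] [ 0.0668 -0.0945  0.015 ] [ 0.064  -0.0942  0.013 ]
```

View pics/w2.png

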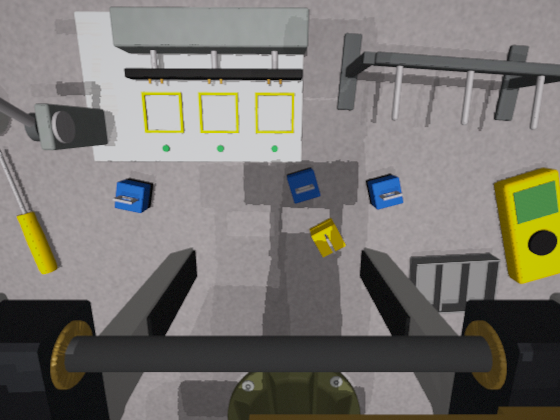

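All three relays, the pockets and the rack show clearly, matching the top view within 2–3 mm. I'll pick relay B first.

>>> {"fn": "step_arm", "kwargs": {"plan": [{"dx":-0.08,"dy":0.37,"dz":0,"rx":0,"ry":0,"rz":0,"claw":0},{"dx":0,"dy":0,"dz":0.4,"rx":0,"ry":0,"rz":-0.065,"claw":0},{"dx":0,"dy":0,"dz":0.4,"rx":0,"ry":0,"rz":-0.065,"claw":0},{"dx":0,"dy":0,"dz":0.4,"rx":0,"ry":0,"rz":-0.064,"claw":0},{"dx":0,"dy":0,"dz":0.4,"rx":0,"ry":0,"rz":0,"claw":0},{"dx":0,"dy":0,"dz":0.4,"rx":0,"ry":0,"rz":0,"claw":0},{"dx":0,"dy":0,"dz":0.4,"rx":0,"ry":0,"rz":0,"claw":0},{"dx":0,"dy":0,"dz":0.4,"rx":0,"ry":0,"rz":0,"claw":0},{"dx":0,"dy":0,"dz":0.29,"rx":0,"ry":0,"rz":0,"claw":0},{"dx":0,"dy":0,"dz":0,"rx":0,"ry":0,"rz":0,"claw":0}]}}

```text
time_s: 4.1
ee_pos: [0.4365, -0.0343, 0.0429]
eef_rot: [-3.139, 0.005, 0.245]
force: [0.0, -0.0, 1.6]
grip_width: 0.0939
grip_force: 0.0
```

>>> {"fn": "step_arm", "kwargs": {"plan": [{"dx":0,"dy":0,"dz":0,"rx":0,"ry":0,"rz":0,"claw":1},{"dx":0,"dy":0,"dz":0,"rx":0,"ry":0,"rz":0,"claw":1},{"dx":0,"dy":0,"dz":0,"rx":0,"ry":0,"rz":0,"claw":1},{"dx":0,"dy":0,"dz":0,"rx":0,"ry":0,"rz":0,"claw":1},{"dx":0,"dy":0,"dz":0,"rx":0,"ry":0,"rz":0,"claw":1},{"dx":0,"dy":0,"dz":0,"rx":0,"ry":0,"rz":0,"claw":1},{"dx":0,"dy":0,"dz":0,"rx":0,"ry":0,"rz":0,"claw":1},{"dx":0,"dy":0,"dz":0,"rx":0,"ry":0,"rz":0,"claw":1}], "grip_force": 15}}

```text
time_s: 4.9
ee_pos: [0.4387, -0.0333, 0.0455]
eef_rot: [-3.141, -0.0, 0.247]
force: [-0.1, 0.6, 1.9]
grip_width: 0.04
grip_force: 15.0
```

>>> {"fn": "step_arm", "kwargs": {"plan": [{"dx":0,"dy":0,"dz":-0.35,"rx":0,"ry":0,"rz":0,"claw":1},{"dx":0,"dy":0,"dz":-0.4,"rx":0,"ry":0,"rz":0.063,"claw":1},{"dx":0,"dy":0,"dz":0,"rx":0,"ry":0,"rz":0.063,"claw":1},{"dx":0,"dy":0,"dz":0,"rx":0,"ry":0,"rz":0.063,"claw":1},{"dx":0.35,"dy":-0.14,"dz":0,"rx":0,"ry":0,"rz":0,"claw":1},{"dx":0.35,"dy":-0.14,"dz":0,"rx":0,"ry":0,"rz":0,"claw":1},{"dx":0.35,"dy":-0.14,"dz":0,"rx":0,"ry":0,"rz":0,"claw":1},{"dx":0,"dy":0,"dz":0.4,"rx":0,"ry":0,"rz":0,"claw":1},{"dx":0,"dy":0,"dz":0,"rx":0,"ry":0,"rz":0,"claw":1},{"dx":0,"dy":0,"dz":0,"rx":0,"ry":0,"rz":0,"claw":1}]}}

```text
time_s: 5.9
ee_pos: [0.5448, 0.0032, 0.0804]
eef_rot: [3.142, 0.002, -0.05]
force: [0.3, -0.5, -0.9]
grip_width: 0.0397
grip_force: 15.0
```

```bash
python3 - <<'E'
from look import *
c,o=look("wrist","w3"); print(o["ee_pos"],o["eef_rot"],o["time_s"],o["grip_width"])
relays(c,o,z=.065,amin=200)
for s,ce,m in blobs(mask(c,"yellow"),30): print("yel",s.tolist(),np.round(ray(c,ce,.015,o)[0],4),np.round(np.median(cloud(c,m,o),0),4))
delta(o,[.5457,.0035,.056],-.05)
E
```

```text
[0.5448318  0.00324156 0.08035805] [ 3.14158215e+00  2.37993846e-03 -5.02570189e-02] 5.9 0.039704840967739435
blue 4324 rect c [0.5634 0.0051] size [0.0109 0.0414] yaw 13.6 med [0.5642 0.0025 0.0656] edge [241, 225, 75, 79]
yel [6, 197, 94, 77, 2289] [0.5533 0.1633 0.015 ] [0.553  0.1648 0.0145]
yel [122, 199, 86, 76, 1980] [0.5486 0.0842 0.015 ] [0.5483 0.0851 0.0148]
yel [238, 199, 80, 50, 914] [0.5634 0.004  0.015 ] [0.5672 0.0038 0.0149]
yel [179, 342, 5, 13, 35] [0.4558 0.0842 0.015 ] [0.5754 0.023  0.1797]
yel [373, 353, 6, 36, 92] [ 0.4283 -0.0693  0.015 ] [ 0.5694 -0.0187  0.1814]
yel [178, 356, 8, 32, 104] [0.4337 0.0875 0.015 ] [0.5708 0.0233 0.1816]
shift now-axes [ 0.009 -0.003  0.244]  goal-axes [ 0.009 -0.003  0.244]  turn [ 0.     0.002 -0.   ]
```

View pics/w3.png

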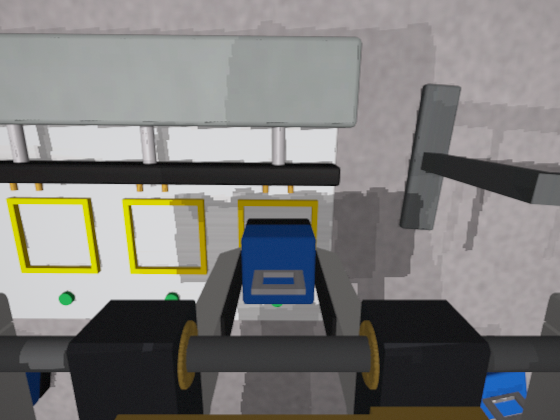

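Wrist view: the held relay is squared at (278,262), with pocket c directly beyond it. I'll lower and release.

>>> {"fn": "step_arm", "kwargs": {"plan": [{"dx":0,"dy":-0.01,"dz":0.1,"rx":0,"ry":0,"rz":0,"claw":1},{"dx":0,"dy":0,"dz":0.08,"rx":0,"ry":0,"rz":0,"claw":1},{"dx":0,"dy":0,"dz":0.06,"rx":0,"ry":0,"rz":0,"claw":1},{"dx":0,"dy":0,"dz":0,"rx":0,"ry":0,"rz":0,"claw":1},{"dx":0,"dy":0,"dz":0,"rx":0,"ry":0,"rz":0,"claw":0.36},{"dx":0,"dy":0,"dz":0,"rx":0,"ry":0,"rz":0,"claw":0.36},{"dx":0,"dy":0,"dz":0,"rx":0,"ry":0,"rz":0,"claw":0.36}]}}

```text
time_s: 6.65
ee_pos: [0.5458, 0.0043, 0.0567]
eef_rot: [-3.142, -0.001, -0.05]
force: [-1.0, 0.5, 0.2]
grip_width: 0.0592
grip_force: 0.0
```

>>> {"fn": "step_arm", "kwargs": {"plan": [{"dx":0,"dy":0,"dz":-0.1,"rx":0,"ry":0,"rz":0,"claw":0.36},{"dx":0,"dy":0,"dz":-0.3,"rx":0,"ry":0,"rz":0,"claw":0.36},{"dx":0,"dy":0,"dz":-0.4,"rx":0,"ry":0,"rz":0,"claw":0.36},{"dx":-0.4,"dy":0,"dz":-0.4,"rx":0,"ry":0,"rz":0,"claw":0},{"dx":-0.4,"dy":0.4,"dz":-0.4,"rx":0,"ry":0,"rz":0,"claw":0},{"dx":-0.4,"dy":0.4,"dz":0,"rx":0,"ry":0,"rz":0,"claw":0},{"dx":0,"dy":0.4,"dz":0,"rx":0,"ry":0,"rz":0,"claw":0},{"dx":0,"dy":0,"dz":0,"rx":0,"ry":0,"rz":0,"claw":0}]}}

```text
time_s: 7.45
ee_pos: [0.4403, -0.0978, 0.2021]
eef_rot: [3.141, -0.002, -0.054]
force: [0.3, -0.9, -0.1]
grip_width: 0.0934
grip_force: 0.0
```

```bash
python3 - <<'E'
from look import *
c,o=look("wrist","w4"); print(o["ee_pos"],o["eef_rot"],o["time_s"],o["grip_width"])
relays(c,o,amin=200);print("in pocket:");relays(c,o,z=.05,amin=200)
delta(o,[.4222,-.153,.045],np.radians(12))
# rack
m=np.zeros(c["z_map"].shape,bool);m[:200,280:]=1
P=cloud(c,m,o);P=P[(P[:,2]>.095)&(P[:,2]<.135)&(P[:,1]<-.1)];np.save("rack1.npy",P);print(len(P))
E
```

```text
[ 0.44030014 -0.09776911  0.20211019] [ 3.14053720e+00 -2.18543249e-03 -5.36158790e-02] 7.45 0.09344613267066312
blue 2062 rect c [ 0.5401 -0.0142] size [0.0151 0.0409] yaw -27.1 med [ 0.5433 -0.016   0.0406] edge [134, 76, 53, 47]
blue 1359 rect c [ 0.4221 -0.1527] size [0.0399 0.0388] yaw 11.9 med [ 0.4275 -0.1513  0.0399] edge [309, 193, 47, 50]
in pocket:
blue 2062 rect c [0.5448 0.0036] size [0.0403 0.0388] yaw -3.0 med [0.5426 0.0018 0.0499] edge [134, 76, 53, 47]
shift now-axes [-0.155  0.56   1.571]  goal-axes [-0.292  0.503  1.571]  turn [ 0.001 -0.001 -0.167]
10130
```

View pics/w4.png

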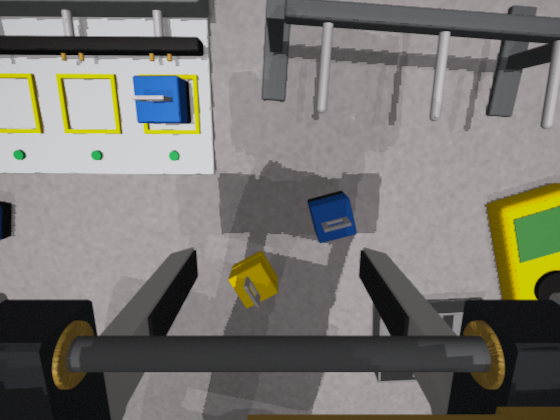

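Relay B sits square in pocket c, at (162,99) in the image. Relay C is at (332,217) and undisturbed, so I'll pick it next.

>>> {"fn": "step_arm", "kwargs": {"plan": [{"dx":-0.08,"dy":0.28,"dz":0,"rx":0,"ry":0,"rz":0,"claw":0},{"dx":-0.075,"dy":0.28,"dz":0.2,"rx":0,"ry":0,"rz":0,"claw":0},{"dx":0,"dy":0,"dz":0.3,"rx":0,"ry":0,"rz":-0.084,"claw":0},{"dx":0,"dy":0,"dz":0.3,"rx":0,"ry":0,"rz":-0.083,"claw":0},{"dx":0,"dy":0,"dz":0.4,"rx":0,"ry":0,"rz":0,"claw":0},{"dx":0,"dy":0,"dz":0.37,"rx":0,"ry":0,"rz":0,"claw":0},{"dx":0,"dy":0,"dz":0,"rx":0,"ry":0,"rz":0,"claw":0},{"dx":0,"dy":0,"dz":0,"rx":0,"ry":0,"rz":0,"claw":0}]}}

```text
time_s: 8.3
ee_pos: [0.4233, -0.1495, 0.0446]
eef_rot: [-3.141, 0.0, 0.213]
force: [0.1, 0.8, 0.3]
grip_width: 0.0941
grip_force: 0.0
```

>>> {"fn": "step_arm", "kwargs": {"plan": [{"dx":0,"dy":0,"dz":0,"rx":0,"ry":0,"rz":0,"claw":1},{"dx":0,"dy":0,"dz":0,"rx":0,"ry":0,"rz":0,"claw":1},{"dx":0,"dy":0,"dz":0,"rx":0,"ry":0,"rz":0,"claw":1},{"dx":0,"dy":0,"dz":0,"rx":0,"ry":0,"rz":0,"claw":1},{"dx":0,"dy":0,"dz":0,"rx":0,"ry":0,"rz":0,"claw":1},{"dx":0,"dy":0,"dz":0,"rx":0,"ry":0,"rz":0,"claw":1},{"dx":0,"dy":0,"dz":0,"rx":0,"ry":0,"rz":0,"claw":1},{"dx":0,"dy":0,"dz":-0.1,"rx":0,"ry":0,"rz":0,"claw":1}]}}

```text
time_s: 9.1
ee_pos: [0.422, -0.1497, 0.0531]
eef_rot: [-3.14, 0.002, 0.212]
force: [-0.3, -0.9, -0.9]
grip_width: 0.0399
grip_force: 15.0
```

>>> {"fn": "step_arm", "kwargs": {"plan": [{"dx":0,"dy":0,"dz":-0.4,"rx":0,"ry":0,"rz":0.085,"claw":1},{"dx":0,"dy":0,"dz":-0.4,"rx":0,"ry":0,"rz":0.084,"claw":1},{"dx":0,"dy":0,"dz":-0.2,"rx":0,"ry":0,"rz":0,"claw":1},{"dx":0.19,"dy":-0.4,"dz":0,"rx":0,"ry":0,"rz":0,"claw":1},{"dx":0.19,"dy":-0.4,"dz":0,"rx":0,"ry":0,"rz":0,"claw":1},{"dx":0.19,"dy":-0.4,"dz":0,"rx":0,"ry":0,"rz":0,"claw":1},{"dx":0.19,"dy":-0.4,"dz":0,"rx":0,"ry":0,"rz":0,"claw":1},{"dx":0.19,"dy":-0.4,"dz":0,"rx":0,"ry":0,"rz":0,"claw":1},{"dx":0.2,"dy":-0.4,"dz":0,"rx":0,"ry":0,"rz":0,"claw":1},{"dx":0,"dy":0,"dz":0.3,"rx":0,"ry":0,"rz":0,"claw":1}]}}

```text
time_s: 10.1
ee_pos: [0.5534, 0.0877, 0.1268]
eef_rot: [-3.14, -0.007, -0.05]
force: [0.8, -0.3, -1.9]
grip_width: 0.0402
grip_force: 15.0
```

>>> {"fn": "step_arm", "kwargs": {"plan": [{"dx":0,"dy":0,"dz":0.4,"rx":0,"ry":0,"rz":0,"claw":1},{"dx":0,"dy":0,"dz":0,"rx":0,"ry":0,"rz":0,"claw":1},{"dx":0,"dy":0,"dz":0,"rx":0,"ry":0,"rz":0,"claw":1}]}}

```text
time_s: 10.4
ee_pos: [0.5504, 0.0835, 0.0847]
eef_rot: [3.142, 0.001, -0.053]
force: [-0.4, -0.1, -0.4]
grip_width: 0.04
grip_force: 15.0
```

>>> {"fn": "step_arm", "kwargs": {"plan": [{"dx":0,"dy":-0.01,"dz":0.12,"rx":0,"ry":0,"rz":0,"claw":1},{"dx":0,"dy":0,"dz":0.1,"rx":0,"ry":0,"rz":0,"claw":1},{"dx":0,"dy":0,"dz":0.07,"rx":0,"ry":0,"rz":0,"claw":1},{"dx":0,"dy":0,"dz":0,"rx":0,"ry":0,"rz":0,"claw":1},{"dx":0,"dy":0,"dz":0,"rx":0,"ry":0,"rz":0,"claw":0.37},{"dx":0,"dy":0,"dz":0,"rx":0,"ry":0,"rz":0,"claw":0.37},{"dx":0,"dy":0,"dz":0,"rx":0,"ry":0,"rz":0,"claw":0.37},{"dx":0,"dy":0,"dz":-0.15,"rx":0,"ry":0,"rz":0,"claw":0.37},{"dx":0,"dy":0,"dz":-0.45,"rx":0,"ry":0,"rz":0,"claw":0.37},{"dx":0,"dy":0,"dz":-0.45,"rx":0,"ry":0,"rz":0,"claw":0.37}]}}

```text
time_s: 11.4
ee_pos: [0.5499, 0.0846, 0.1618]
eef_rot: [3.141, 0.001, -0.053]
force: [-0.1, -0.5, 1.0]
grip_width: 0.0593
grip_force: 0.0
```

>>> {"fn": "step_arm", "kwargs": {"plan": [{"dx":0,"dy":0,"dz":-0.45,"rx":0,"ry":0,"rz":0,"claw":0},{"dx":-0.34,"dy":-0.28,"dz":0,"rx":0,"ry":0,"rz":0,"claw":0},{"dx":-0.34,"dy":-0.28,"dz":0,"rx":0,"ry":0,"rz":0,"claw":0},{"dx":-0.34,"dy":-0.28,"dz":0,"rx":0,"ry":0,"rz":0,"claw":0},{"dx":-0.34,"dy":-0.28,"dz":0,"rx":0,"ry":0,"rz":0,"claw":0},{"dx":0,"dy":0,"dz":0,"rx":0,"ry":0,"rz":0,"claw":0},{"dx":0,"dy":0,"dz":0,"rx":0,"ry":0,"rz":0,"claw":0}]}}

```text
time_s: 12.1
ee_pos: [0.4205, 0.2041, 0.206]
eef_rot: [-3.141, -0.002, -0.052]
force: [0.3, 0.3, 0.1]
grip_width: 0.094
grip_force: 0.0
```

```bash
python3 - <<'E'
from look import *
c,o=look("wrist","w5"); print(o["ee_pos"],o["eef_rot"],o["time_s"],o["grip_width"])
relays(c,o,amin=200);print("in pocket:");relays(c,o,z=.05,amin=200)
P=cloud(c,mask(c,"red"),o); print("red",len(P),np.round(P.min(0),3),np.round(P.max(0),3))
E
```

```text
[0.42047455 0.20411317 0.20595892] [-3.14094031e+00 -1.76637196e-03 -5.15481143e-02] 12.1 0.09403825370538028
blue 2234 rect c [0.5397 0.096 ] size [0.0517 0.0254] yaw 40.1 med [0.5418 0.1038 0.0403] edge [377, 33, 55, 52]
blue 2564 rect c [0.5367 0.0165] size [0.0514 0.0259] yaw 38.0 med [0.5431 0.0238 0.0403] edge [461, 32, 65, 52]
blue 1387 rect c [0.4367 0.2212] size [0.039  0.0402] yaw -15.8 med [0.4409 0.221  0.0399] edge [238, 164, 46, 48]
in pocket:
blue 2234 rect c [0.5483 0.085 ] size [0.0396 0.039 ] yaw -3.3 med [0.5456 0.0874 0.0501] edge [377, 33, 55, 52]
blue 2564 rect c [0.5447 0.005 ] size [0.04   0.0392] yaw -2.6 med [0.5422 0.0084 0.0501] edge [461, 32, 65, 52]Traceback (most recent call last):
  File "<stdin>", line 4, in <module>
    return umr_minimum(a, axis, None, out, keepdims, initial, where)
ValueError: zero-size array to reduction operation minimum which has no identity
```

>>> {"fn": "step_arm", "kwargs": {"plan": [{"dx":0.155,"dy":-0.17,"dz":0,"rx":0,"ry":0,"rz":0,"claw":0},{"dx":0,"dy":0,"dz":0.3,"rx":0,"ry":0,"rz":0.072,"claw":0},{"dx":0,"dy":0,"dz":0.3,"rx":0,"ry":0,"rz":0.072,"claw":0},{"dx":0,"dy":0,"dz":0.3,"rx":0,"ry":0,"rz":0,"claw":0},{"dx":0,"dy":0,"dz":0.4,"rx":0,"ry":0,"rz":0,"claw":0},{"dx":0,"dy":0,"dz":0.26,"rx":0,"ry":0,"rz":0,"claw":0},{"dx":0,"dy":0,"dz":0,"rx":0,"ry":0,"rz":0,"claw":0},{"dx":0,"dy":0,"dz":0,"rx":0,"ry":0,"rz":0,"claw":0}]}}

```text
time_s: 12.95
ee_pos: [0.4378, 0.2193, 0.0494]
eef_rot: [-3.142, -0.0, -0.281]
force: [0.3, -0.3, -0.0]
grip_width: 0.0936
grip_force: 0.0
```

>>> {"fn": "step_arm", "kwargs": {"plan": [{"dx":0,"dy":0,"dz":0,"rx":0,"ry":0,"rz":0,"claw":1},{"dx":0,"dy":0,"dz":0,"rx":0,"ry":0,"rz":0,"claw":1},{"dx":0,"dy":0,"dz":0,"rx":0,"ry":0,"rz":0,"claw":1},{"dx":0,"dy":0,"dz":0,"rx":0,"ry":0,"rz":0,"claw":1},{"dx":0,"dy":0,"dz":0,"rx":0,"ry":0,"rz":0,"claw":1},{"dx":0,"dy":0,"dz":0,"rx":0,"ry":0,"rz":0,"claw":1},{"dx":0,"dy":0,"dz":0,"rx":0,"ry":0,"rz":0,"claw":1},{"dx":0,"dy":0,"dz":-0.1,"rx":0,"ry":0,"rz":0,"claw":1}]}}

```text
time_s: 13.75
ee_pos: [0.4362, 0.2196, 0.058]
eef_rot: [3.14, 0.002, -0.279]
force: [-1.0, 0.5, -1.9]
grip_width: 0.0399
grip_force: 15.0
```

>>> {"fn": "step_arm", "kwargs": {"plan": [{"dx":0,"dy":0,"dz":-0.4,"rx":0,"ry":0,"rz":-0.072,"claw":1},{"dx":0,"dy":0,"dz":-0.4,"rx":0,"ry":0,"rz":-0.072,"claw":1},{"dx":0,"dy":0.25,"dz":0,"rx":0,"ry":0,"rz":0,"claw":1},{"dx":0,"dy":0.24,"dz":0,"rx":0,"ry":0,"rz":0,"claw":1},{"dx":0.4,"dy":0,"dz":0,"rx":0,"ry":0,"rz":0,"claw":1},{"dx":0.4,"dy":0,"dz":0,"rx":0,"ry":0,"rz":0,"claw":1},{"dx":0.39,"dy":0,"dz":0,"rx":0,"ry":0,"rz":0,"claw":1},{"dx":0,"dy":0,"dz":0.3,"rx":0,"ry":0,"rz":0,"claw":1},{"dx":0,"dy":0,"dz":0.2,"rx":0,"ry":0,"rz":0,"claw":1},{"dx":0,"dy":0,"dz":0,"rx":0,"ry":0,"rz":0,"claw":1}]}}

```text
time_s: 14.75
ee_pos: [0.5517, 0.1641, 0.0864]
eef_rot: [3.14, 0.005, -0.054]
force: [-0.3, -0.6, -1.6]
grip_width: 0.0396
grip_force: 15.0
```

```bash
python3 - <<'E'
from look import *
o=telemetry.get_obs(); delta(o,[.5533,.164,.0604],-.053); print(o["ee_pos"],o["force"],o["moment"])
c,o=look("side","s1"); cv2.imwrite("pics/s1c.png",cv2.resize(c["img"][190:310,130:310,::-1],None,fx=4,fy=4))
E
```

```text
shift now-axes [0.017 0.    0.26 ]  goal-axes [0.016 0.    0.26 ]  turn [ 0.001  0.003 -0.   ]
[0.55174727 0.16412644 0.08637606] [-0.31457109 -0.56173963 -1.56485716] [ 0.02506207  0.00204163 -0.05120567]
```

View pics/s1c.png

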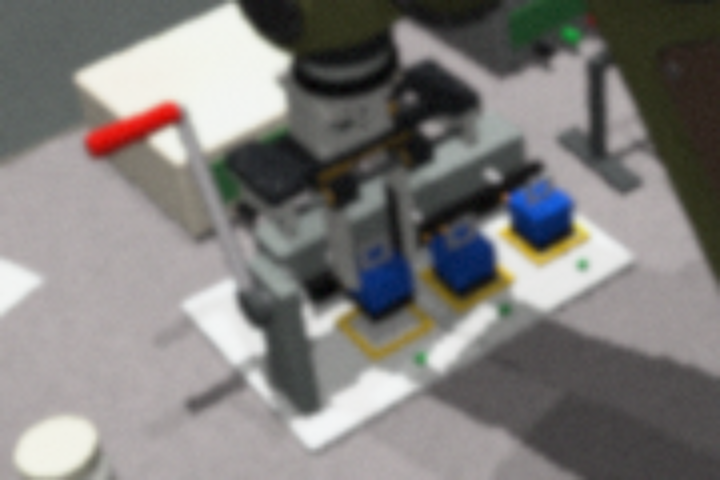

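Side crop: the held relay hangs at (385,285) over the empty left pocket. The gripper body is clear of the column at (280,330).

>>> {"fn": "step_arm", "kwargs": {"plan": [{"dx":0,"dy":0,"dz":0.1,"rx":0,"ry":0,"rz":0,"claw":1},{"dx":0,"dy":0,"dz":0.1,"rx":0,"ry":0,"rz":0,"claw":1},{"dx":0,"dy":0,"dz":0.08,"rx":0,"ry":0,"rz":0,"claw":1},{"dx":0,"dy":0,"dz":0,"rx":0,"ry":0,"rz":0,"claw":1},{"dx":0,"dy":0,"dz":0,"rx":0,"ry":0,"rz":0,"claw":1}]}}

```text
time_s: 15.3
ee_pos: [0.5531, 0.1646, 0.0607]
eef_rot: [3.142, 0.0, -0.053]
force: [-0.2, -0.2, -2.0]
grip_width: 0.0396
grip_force: 15.0
```

>>> {"fn": "step_arm", "kwargs": {"plan": [{"dx":0,"dy":0,"dz":0,"rx":0,"ry":0,"rz":0,"claw":0.37},{"dx":0,"dy":0,"dz":0,"rx":0,"ry":0,"rz":0,"claw":0.37},{"dx":0,"dy":0,"dz":0,"rx":0,"ry":0,"rz":0,"claw":0.37},{"dx":0,"dy":0,"dz":-0.15,"rx":0,"ry":0,"rz":0,"claw":0.37},{"dx":0,"dy":0,"dz":-0.45,"rx":0,"ry":0,"rz":0,"claw":0.37},{"dx":0,"dy":0,"dz":-0.45,"rx":0,"ry":0,"rz":0,"claw":0.37},{"dx":0,"dy":0,"dz":-0.45,"rx":0,"ry":0,"rz":0,"claw":0.37},{"dx":0,"dy":0,"dz":-0.45,"rx":0,"ry":0,"rz":0,"claw":0.37},{"dx":-0.4,"dy":0,"dz":-0.2,"rx":0,"ry":0,"rz":0,"claw":0.3},{"dx":-0.4,"dy":0,"dz":-0.2,"rx":0,"ry":0,"rz":0,"claw":0.3}]}}

```text
time_s: 16.3
ee_pos: [0.4722, 0.1687, 0.2979]
eef_rot: [-3.141, -0.002, -0.054]
force: [0.4, 0.3, -0.3]
grip_width: 0.0655
grip_force: 0.0
```

>>> {"fn": "step_arm", "kwargs": {"plan": [{"dx":-0.4,"dy":0,"dz":-0.2,"rx":0,"ry":0,"rz":0,"claw":0.3},{"dx":0,"dy":-0.4,"dz":-0.2,"rx":0,"ry":0,"rz":0,"claw":0.3},{"dx":0,"dy":-0.4,"dz":-0.2,"rx":0,"ry":0,"rz":0,"claw":0.3},{"dx":0,"dy":0,"dz":0,"rx":0,"ry":0,"rz":0,"claw":0.3},{"dx":0,"dy":0,"dz":0,"rx":0,"ry":0,"rz":0,"claw":0.3}]}}

```text
time_s: 16.8
ee_pos: [0.4372, 0.2511, 0.3564]
eef_rot: [-3.141, -0.001, -0.052]
force: [0.6, 0.7, -0.8]
grip_width: 0.0659
grip_force: 0.0
```

```bash
python3 - <<'E'
from look import *
c,o=look("wrist","w6"); print(o["ee_pos"],o["eef_rot"],o["time_s"],o["grip_width"],o["qpos"])
print("in pocket:");relays(c,o,z=.05,amin=200)
m=mask(c,"red");P=cloud(c,m,o)
P=P[(P[:,2]>.23)&(P[:,2]<.28)]; Q=cv2.minAreaRect(P[:,:2].astype(np.float32)); print("red",len(P),Q,np.percentile(P[:,2],[1,50,99]))
a=-.053;J=(P[:,:2]-[.553,.1642])@np.array([[np.cos(a),-np.sin(a)],[np.sin(a),np.cos(a)]]);print(np.percentile(J,[0,2,50,98,100],axis=0).round(4))
m=np.zeros(m.shape,bool);m[:230,:330]=1;P=cloud(c,m,o);J=(P[:,:2]-[.553,.1642])@np.array([[np.cos(a),-np.sin(a)],[np.sin(a),np.cos(a)]])
k=(P[:,2]>.2)&(P[:,2]<.245)&(J[:,1]<.12);print("arm jy",np.percentile(J[k],[1,99],axis=0))
E
```

```text
[0.43716579 0.25105565 0.35636486] [-3.14135884e+00 -7.11539674e-04 -5.18608211e-02] 16.8 0.06591005467053918 [ 4.48697079e-01  1.28547432e-01  1.42215472e+00 -1.36378114e-04
  1.59015405e+00  2.07135145e+00]
in pocket:
blue 838 rect c [0.5522 0.1651] size [0.0386 0.0383] yaw -2.7 med [0.5497 0.1663 0.05  ] edge [322, 76, 33, 32]
blue 957 rect c [0.5483 0.0854] size [0.0386 0.0385] yaw -3.4 med [0.5463 0.0871 0.0501] edge [380, 76, 36, 32]
blue 1059 rect c [0.5448 0.005 ] size [0.0392 0.0374] yaw -2.7 med [0.5432 0.0076 0.0501] edge [437, 76, 41, 32]
red 1546 ((0.5939950346946716, 0.30332860350608826), (0.06299611181020737, 0.00873650424182415), 86.99617767333984) [0.25301403 0.2598499  0.26286193]
[[0.0292 0.1096]
 [0.0299 0.1109]
 [0.0334 0.1404]
 [0.0376 0.1705]
 [0.038  0.1726]]
arm jy [[0.01029394 0.10315789]
 [0.03141282 0.11460849]]
```

View pics/w6.png

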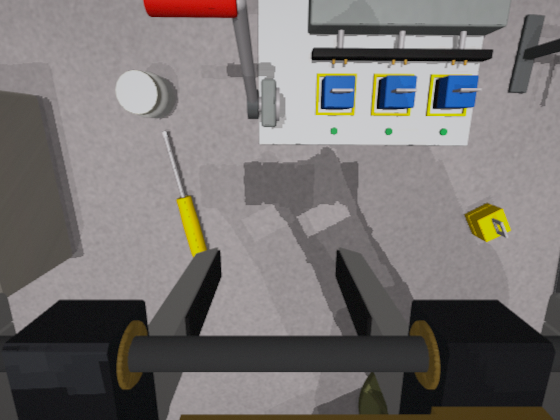

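Wrist view: all three relays are seated square at (337,92), (395,92) and (455,92), tops at z = 0.050. The handle is at (195,8). Next I turn the gripper 90° and go above the handle.

>>> {"fn": "step_arm", "kwargs": {"plan": [{"dx":0,"dy":0,"dz":0,"rx":0,"ry":0,"rz":-0.091,"claw":0.3},{"dx":0,"dy":0,"dz":0,"rx":0,"ry":0,"rz":-0.091,"claw":0.3},{"dx":0,"dy":0,"dz":0,"rx":0,"ry":0,"rz":-0.091,"claw":0.3},{"dx":0,"dy":0,"dz":0,"rx":0,"ry":0,"rz":-0.091,"claw":0.3},{"dx":0,"dy":0,"dz":0,"rx":0,"ry":0,"rz":-0.091,"claw":0.3},{"dx":0,"dy":0,"dz":0,"rx":0,"ry":0,"rz":-0.091,"claw":0.3},{"dx":0,"dy":0,"dz":0,"rx":0,"ry":0,"rz":-0.091,"claw":0.3},{"dx":0,"dy":0,"dz":0,"rx":0,"ry":0,"rz":-0.091,"claw":0.3},{"dx":0,"dy":0,"dz":0,"rx":0,"ry":0,"rz":-0.091,"claw":0.3},{"dx":0,"dy":0,"dz":0,"rx":0,"ry":0,"rz":-0.091,"claw":0.3}]}}

```text
time_s: 17.85
ee_pos: [0.4376, 0.2496, 0.3554]
eef_rot: [-3.141, 0.001, 1.381]
force: [-0.2, 0.5, 0.2]
grip_width: 0.0663
grip_force: 0.0
```

>>> {"fn": "step_arm", "kwargs": {"plan": [{"dx":0,"dy":0,"dz":0,"rx":0,"ry":0,"rz":-0.09,"claw":0.3},{"dx":0.15,"dy":0.4,"dz":0,"rx":0,"ry":0,"rz":0,"claw":0.3},{"dx":0.15,"dy":0.4,"dz":0,"rx":0,"ry":0,"rz":0,"claw":0.3},{"dx":0.15,"dy":0.4,"dz":0,"rx":0,"ry":0,"rz":0,"claw":0.3},{"dx":0.15,"dy":0.39,"dz":0,"rx":0,"ry":0,"rz":0,"claw":0.3},{"dx":0,"dy":0,"dz":0,"rx":0,"ry":0,"rz":0,"claw":0.3},{"dx":0,"dy":0,"dz":0,"rx":0,"ry":0,"rz":0,"claw":0.3}]}}

```text
time_s: 18.55
ee_pos: [0.6001, 0.3011, 0.3539]
eef_rot: [-3.139, 0.001, 1.516]
force: [0.2, -1.3, 0.0]
grip_width: 0.0658
grip_force: 0.0
```

```bash
python3 - <<'E'
from look import *
c,o=look("wrist","w7"); print(o["ee_pos"],o["eef_rot"],o["time_s"],o["qpos"])
P=cloud(c,mask(c,"red"),o);P=P[(P[:,2]>.23)&(P[:,2]<.28)]
if len(P)>50: print("red",len(P),cv2.minAreaRect(P[:,:2].astype(np.float32)),np.percentile(P[:,2],[1,50,99]), np.median(P[P[:,2]>P[:,2].max()-.003],0))
delta(o,[.5989,.303,.251],1.518)
E
```

```text
[0.60012476 0.3010736  0.35386207] [-3.13891413e+00  1.43527352e-03  1.51595999e+00] 18.55 [ 4.10486315e-01  5.52216735e-01  8.71444889e-01 -8.17034526e-05
  1.72096879e+00  4.65312473e-01]
red 1606 ((0.5992513298988342, 0.30297356843948364), (0.06551941484212875, 0.016787122935056686), 86.1723403930664) [0.25441074 0.26078527 0.26315657] [0.59970333 0.30496271 0.26172658]
shift now-axes [ 0.02  -0.011  1.029]  goal-axes [ 0.019 -0.013  1.029]  turn [-0.002  0.001 -0.001]
```

View pics/w7.png

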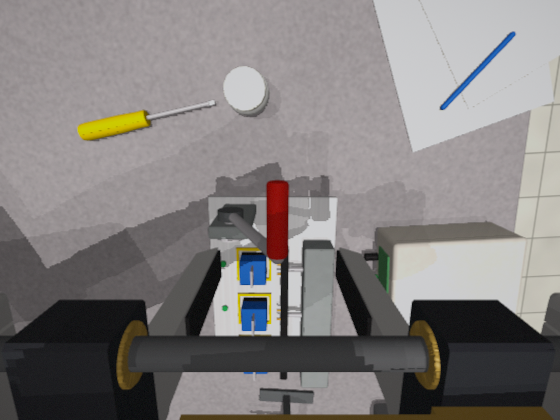

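The handle at (277,220) lies centred between the fingers. I'll descend and grip it.

>>> {"fn": "step_arm", "kwargs": {"plan": [{"dx":0.02,"dy":-0.01,"dz":0.3,"rx":0,"ry":0,"rz":0,"claw":0.3},{"dx":0,"dy":0,"dz":0.3,"rx":0,"ry":0,"rz":0,"claw":0.3},{"dx":0,"dy":0,"dz":0.3,"rx":0,"ry":0,"rz":0,"claw":0.3},{"dx":0,"dy":0,"dz":0.13,"rx":0,"ry":0,"rz":0,"claw":0.3},{"dx":0,"dy":0,"dz":0,"rx":0,"ry":0,"rz":0,"claw":0.6},{"dx":0,"dy":0,"dz":0,"rx":0,"ry":0,"rz":0,"claw":1},{"dx":0,"dy":0,"dz":0,"rx":0,"ry":0,"rz":0,"claw":1},{"dx":0,"dy":0,"dz":0,"rx":0,"ry":0,"rz":0,"claw":1},{"dx":0,"dy":0,"dz":0,"rx":0,"ry":0,"rz":0,"claw":1},{"dx":0,"dy":0,"dz":0,"rx":0,"ry":0,"rz":0,"claw":1}], "grip_force": 25}}

```text
time_s: 19.6
ee_pos: [0.5987, 0.3044, 0.253]
eef_rot: [3.141, -0.0, 1.517]
force: [-0.0, 0.6, -0.7]
grip_width: 0.0211
grip_force: 0.0
```

>>> {"fn": "step_arm", "kwargs": {"plan": [{"dx":0,"dy":0,"dz":0,"rx":0,"ry":0,"rz":0,"claw":1},{"dx":0,"dy":0,"dz":0,"rx":0,"ry":0,"rz":0,"claw":1},{"dx":0,"dy":0,"dz":0,"rx":0,"ry":0,"rz":0,"claw":1},{"dx":0,"dy":0,"dz":0,"rx":0,"ry":0,"rz":0,"claw":1}]}}

```text
time_s: 20.0
ee_pos: [0.5988, 0.3043, 0.2529]
eef_rot: [3.141, -0.0, 1.517]
force: [2.4, 0.8, 1.3]
grip_width: 0.0171
grip_force: 25.0
```

>>> {"fn": "step_arm", "kwargs": {"plan": [{"dx":0,"dy":-0.056,"dz":-0.021,"rx":0,"ry":0,"rz":0,"claw":1},{"dx":0,"dy":-0.056,"dz":-0.021,"rx":0,"ry":0,"rz":0,"claw":1},{"dx":0,"dy":-0.058,"dz":-0.017,"rx":0,"ry":0,"rz":0,"claw":1},{"dx":0,"dy":-0.058,"dz":-0.016,"rx":0,"ry":0,"rz":0,"claw":1},{"dx":0,"dy":-0.059,"dz":-0.012,"rx":0,"ry":0,"rz":0,"claw":1},{"dx":0,"dy":-0.059,"dz":-0.012,"rx":0,"ry":0,"rz":0,"claw":1},{"dx":0,"dy":-0.06,"dz":-0.007,"rx":0,"ry":0,"rz":0,"claw":1},{"dx":0,"dy":-0.06,"dz":-0.007,"rx":0,"ry":0,"rz":0,"claw":1},{"dx":0,"dy":-0.06,"dz":-0.003,"rx":0,"ry":0,"rz":0,"claw":1},{"dx":0,"dy":-0.06,"dz":-0.002,"rx":0,"ry":0,"rz":0,"claw":1}]}}

```text
time_s: 21.0
ee_pos: [0.5409, 0.3077, 0.2661]
eef_rot: [3.137, -0.002, 1.517]
force: [8.2, 2.3, 8.4]
grip_width: 0.017
grip_force: 25.0
```

>>> {"fn": "step_arm", "kwargs": {"plan": [{"dx":0,"dy":-0.06,"dz":0.002,"rx":0,"ry":0,"rz":0,"claw":1},{"dx":0,"dy":-0.06,"dz":0.003,"rx":0,"ry":0,"rz":0,"claw":1},{"dx":0,"dy":-0.06,"dz":0.007,"rx":0,"ry":0,"rz":0,"claw":1},{"dx":0,"dy":-0.06,"dz":0.007,"rx":0,"ry":0,"rz":0,"claw":1},{"dx":0,"dy":-0.059,"dz":0.012,"rx":0,"ry":0,"rz":0,"claw":1},{"dx":0,"dy":-0.059,"dz":0.012,"rx":0,"ry":0,"rz":0,"claw":1},{"dx":0,"dy":-0.058,"dz":0.016,"rx":0,"ry":0,"rz":0,"claw":1},{"dx":0,"dy":-0.058,"dz":0.017,"rx":0,"ry":0,"rz":0,"claw":1},{"dx":0,"dy":-0.04,"dz":0.015,"rx":0,"ry":0,"rz":0,"claw":1},{"dx":0,"dy":-0.04,"dz":0.015,"rx":0,"ry":0,"rz":0,"claw":1}]}}

```text
time_s: 22.0
ee_pos: [0.4858, 0.3108, 0.2553]
eef_rot: [3.137, -0.002, 1.517]
force: [7.9, 2.8, 6.5]
grip_width: 0.0173
grip_force: 25.0
```

```bash
python3 - <<'E'
from look import *
o=telemetry.get_obs(); print(o["ee_pos"],o["force"],o["time_s"])
c,o=look("top","t1")
P=cloud(c,mask(c,"red"));P=P[(P[:,2]>.23)&(P[:,2]<.29)&(P[:,1]>.2)]
a=-.053;J=(P[:,:2]-[.553,.1642])@np.array([[np.cos(a),-np.sin(a)],[np.sin(a),np.cos(a)]]);print(len(P),J.min(0),J.max(0))
E
```

```text
[0.48576284 0.3108351  0.25529391] [7.90250596 2.78398055 6.46868434] 22.0Traceback (most recent call last):
  File "<stdin>", line 5, in <module>
    return umr_minimum(a, axis, None, out, keepdims, initial, where)
ValueError: zero-size array to reduction operation minimum which has no identity
```

>>> {"fn": "step_arm", "kwargs": {"plan": [{"dx":0,"dy":-0.02,"dz":0.009,"rx":0,"ry":0,"rz":0,"claw":1},{"dx":0,"dy":-0.02,"dz":0.009,"rx":0,"ry":0,"rz":0,"claw":1},{"dx":0,"dy":0,"dz":0,"rx":0,"ry":0,"rz":0,"claw":1}]}}

```text
time_s: 22.35
ee_pos: [0.4821, 0.311, 0.2537]
eef_rot: [3.136, -0.002, 1.517]
force: [9.1, 2.3, 6.5]
grip_width: 0.017
grip_force: 25.0
```

>>> {"fn": "step_arm", "kwargs": {"plan": [{"dx":0,"dy":-0.02,"dz":0.005,"rx":0,"ry":0,"rz":0,"claw":1},{"dx":0,"dy":0,"dz":0,"rx":0,"ry":0,"rz":0,"claw":1},{"dx":0,"dy":0,"dz":0,"rx":0,"ry":0,"rz":0,"claw":1}]}}

```text
time_s: 22.65
ee_pos: [0.4812, 0.311, 0.2534]
eef_rot: [3.134, -0.003, 1.517]
force: [17.3, 2.9, 6.1]
grip_width: 0.0173
grip_force: 25.0
```

The force jumped from 9 to 17 N for 0.9 mm of movement, so the lever is at the stop. Holding for over 2 s.

>>> {"fn": "step_arm", "kwargs": {"plan": [{"dx":0,"dy":0,"dz":0,"rx":0,"ry":0,"rz":0,"claw":1},{"dx":0,"dy":0,"dz":0,"rx":0,"ry":0,"rz":0,"claw":1},{"dx":0,"dy":0,"dz":0,"rx":0,"ry":0,"rz":0,"claw":1},{"dx":0,"dy":0,"dz":0,"rx":0,"ry":0,"rz":0,"claw":1},{"dx":0,"dy":0,"dz":0,"rx":0,"ry":0,"rz":0,"claw":1},{"dx":0,"dy":0,"dz":0,"rx":0,"ry":0,"rz":0,"claw":1},{"dx":0,"dy":0,"dz":0,"rx":0,"ry":0,"rz":0,"claw":1},{"dx":0,"dy":0,"dz":0,"rx":0,"ry":0,"rz":0,"claw":1},{"dx":0,"dy":0,"dz":0,"rx":0,"ry":0,"rz":0,"claw":1},{"dx":0,"dy":0,"dz":0,"rx":0,"ry":0,"rz":0,"claw":1}]}}

```text
time_s: 23.65
ee_pos: [0.4812, 0.3111, 0.2534]
eef_rot: [3.134, -0.003, 1.517]
force: [17.0, 2.4, 5.6]
grip_width: 0.0175
grip_force: 25.0
```

>>> {"fn": "step_arm", "kwargs": {"plan": [{"dx":0,"dy":0,"dz":0,"rx":0,"ry":0,"rz":0,"claw":1},{"dx":0,"dy":0,"dz":0,"rx":0,"ry":0,"rz":0,"claw":1},{"dx":0,"dy":0,"dz":0,"rx":0,"ry":0,"rz":0,"claw":1},{"dx":0,"dy":0,"dz":0,"rx":0,"ry":0,"rz":0,"claw":1},{"dx":0,"dy":0,"dz":0,"rx":0,"ry":0,"rz":0,"claw":1},{"dx":0,"dy":0,"dz":0,"rx":0,"ry":0,"rz":0,"claw":1},{"dx":0,"dy":0,"dz":0,"rx":0,"ry":0,"rz":0,"claw":1},{"dx":0,"dy":0,"dz":0,"rx":0,"ry":0,"rz":0,"claw":1},{"dx":0,"dy":0,"dz":0,"rx":0,"ry":0,"rz":0,"claw":1},{"dx":0,"dy":0,"dz":0,"rx":0,"ry":0,"rz":0,"claw":1}]}}

```text
time_s: 24.65
ee_pos: [0.4812, 0.3111, 0.2534]
eef_rot: [3.134, -0.003, 1.517]
force: [17.4, 4.0, 6.1]
grip_width: 0.0171
grip_force: 25.0
```

>>> {"fn": "step_arm", "kwargs": {"plan": [{"dx":0,"dy":0,"dz":0,"rx":0,"ry":0,"rz":0,"claw":1},{"dx":0,"dy":0,"dz":0,"rx":0,"ry":0,"rz":0,"claw":1},{"dx":0,"dy":0,"dz":0,"rx":0,"ry":0,"rz":0,"claw":1},{"dx":0,"dy":0,"dz":0,"rx":0,"ry":0,"rz":0,"claw":1},{"dx":0,"dy":0,"dz":0,"rx":0,"ry":0,"rz":0,"claw":1},{"dx":0,"dy":0,"dz":0,"rx":0,"ry":0,"rz":0,"claw":1},{"dx":0,"dy":0,"dz":0,"rx":0,"ry":0,"rz":0,"claw":1}]}}

```text
time_s: 25.35
ee_pos: [0.4812, 0.3111, 0.2534]
eef_rot: [3.134, -0.003, 1.517]
force: [18.2, 3.2, 4.7]
grip_width: 0.0175
grip_force: 25.0
```

```bash
python3 - <<'E'
from look import *
c,o=look("top","t2"); print(o["ee_pos"],o["force"],o["time_s"])
cv2.imwrite("pics/t2c.png",cv2.resize(c["img"][135:275,90:330,::-1],None,fx=3.2,fy=3.2,interpolation=cv2.INTER_CUBIC))
E
```

```text
[0.48117646 0.31106416 0.25339443] [18.21754266  3.19670396  4.65394233] 25.35
```

View pics/t2c.png

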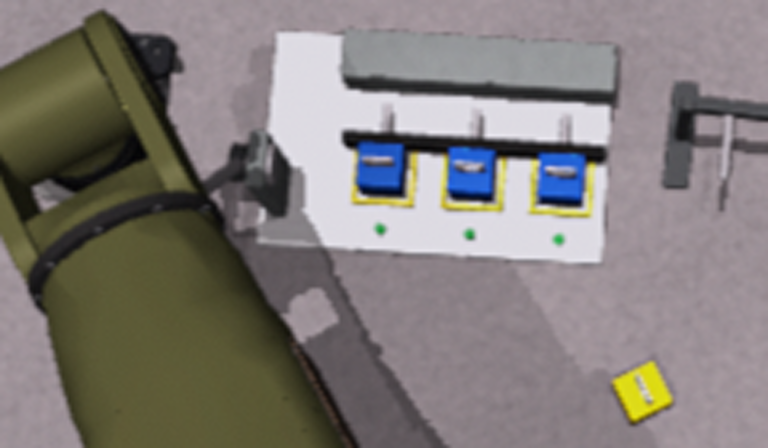

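Top crop: the contact bar sits against all three seated relays and the lever is fully forward. I'll ease it back at about 30 mm/s.

>>> {"fn": "step_arm", "kwargs": {"plan": [{"dx":0,"dy":0.03,"dz":-0.01,"rx":0,"ry":0,"rz":0,"claw":1},{"dx":0,"dy":0.03,"dz":-0.01,"rx":0,"ry":0,"rz":0,"claw":1},{"dx":0,"dy":0.03,"dz":-0.01,"rx":0,"ry":0,"rz":0,"claw":1},{"dx":0,"dy":0.03,"dz":-0.01,"rx":0,"ry":0,"rz":0,"claw":1},{"dx":0,"dy":0.03,"dz":-0.01,"rx":0,"ry":0,"rz":0,"claw":1},{"dx":0,"dy":0.03,"dz":-0.008,"rx":0,"ry":0,"rz":0,"claw":1},{"dx":0,"dy":0.03,"dz":-0.008,"rx":0,"ry":0,"rz":0,"claw":1},{"dx":0,"dy":0.03,"dz":-0.008,"rx":0,"ry":0,"rz":0,"claw":1},{"dx":0,"dy":0.03,"dz":-0.008,"rx":0,"ry":0,"rz":0,"claw":1},{"dx":0,"dy":0.03,"dz":-0.008,"rx":0,"ry":0,"rz":0,"claw":1}]}}

```text
time_s: 26.4
ee_pos: [0.509, 0.3094, 0.261]
eef_rot: [3.141, -0.001, 1.518]
force: [3.7, 3.6, 1.5]
grip_width: 0.0173
grip_force: 25.0
```

>>> {"fn": "step_arm", "kwargs": {"plan": [{"dx":0,"dy":0.03,"dz":-0.005,"rx":0,"ry":0,"rz":0,"claw":1},{"dx":0,"dy":0.03,"dz":-0.005,"rx":0,"ry":0,"rz":0,"claw":1},{"dx":0,"dy":0.03,"dz":-0.004,"rx":0,"ry":0,"rz":0,"claw":1},{"dx":0,"dy":0.03,"dz":-0.004,"rx":0,"ry":0,"rz":0,"claw":1},{"dx":0,"dy":0.03,"dz":-0.004,"rx":0,"ry":0,"rz":0,"claw":1},{"dx":0,"dy":0.03,"dz":-0.002,"rx":0,"ry":0,"rz":0,"claw":1},{"dx":0,"dy":0.03,"dz":-0.002,"rx":0,"ry":0,"rz":0,"claw":1},{"dx":0,"dy":0.03,"dz":-0.002,"rx":0,"ry":0,"rz":0,"claw":1},{"dx":0,"dy":0.03,"dz":-0.001,"rx":0,"ry":0,"rz":0,"claw":1},{"dx":0,"dy":0.03,"dz":0,"rx":0,"ry":0,"rz":0,"claw":1}]}}

```text
time_s: 27.4
ee_pos: [0.5387, 0.3075, 0.2627]
eef_rot: [-3.14, 0.001, 1.518]
force: [1.8, 4.4, -1.9]
grip_width: 0.0172
grip_force: 25.0
```

>>> {"fn": "step_arm", "kwargs": {"plan": [{"dx":0,"dy":0.03,"dz":0,"rx":0,"ry":0,"rz":0,"claw":1},{"dx":0,"dy":0.03,"dz":0.001,"rx":0,"ry":0,"rz":0,"claw":1},{"dx":0,"dy":0.03,"dz":0.002,"rx":0,"ry":0,"rz":0,"claw":1},{"dx":0,"dy":0.03,"dz":0.002,"rx":0,"ry":0,"rz":0,"claw":1},{"dx":0,"dy":0.03,"dz":0.002,"rx":0,"ry":0,"rz":0,"claw":1},{"dx":0,"dy":0.03,"dz":0.004,"rx":0,"ry":0,"rz":0,"claw":1},{"dx":0,"dy":0.03,"dz":0.004,"rx":0,"ry":0,"rz":0,"claw":1},{"dx":0,"dy":0.03,"dz":0.004,"rx":0,"ry":0,"rz":0,"claw":1},{"dx":0,"dy":0.03,"dz":0.005,"rx":0,"ry":0,"rz":0,"claw":1},{"dx":0,"dy":0.03,"dz":0.005,"rx":0,"ry":0,"rz":0,"claw":1}]}}

```text
time_s: 28.4
ee_pos: [0.5689, 0.3057, 0.2605]
eef_rot: [-3.141, 0.001, 1.517]
force: [0.9, -3.5, -0.1]
grip_width: 0.017
grip_force: 25.0
```

>>> {"fn": "step_arm", "kwargs": {"plan": [{"dx":0,"dy":0.03,"dz":0.008,"rx":0,"ry":0,"rz":0,"claw":1},{"dx":0,"dy":0.03,"dz":0.008,"rx":0,"ry":0,"rz":0,"claw":1},{"dx":0,"dy":0.03,"dz":0.008,"rx":0,"ry":0,"rz":0,"claw":1},{"dx":0,"dy":0.03,"dz":0.008,"rx":0,"ry":0,"rz":0,"claw":1},{"dx":0,"dy":0.03,"dz":0.008,"rx":0,"ry":0,"rz":0,"claw":1},{"dx":0,"dy":0.03,"dz":0.01,"rx":0,"ry":0,"rz":0,"claw":1},{"dx":0,"dy":0.03,"dz":0.01,"rx":0,"ry":0,"rz":0,"claw":1},{"dx":0,"dy":0.03,"dz":0.01,"rx":0,"ry":0,"rz":0,"claw":1},{"dx":0,"dy":0.02,"dz":0.007,"rx":0,"ry":0,"rz":0,"claw":1},{"dx":0,"dy":0,"dz":0,"rx":0,"ry":0,"rz":0,"claw":1}]}}

```text
time_s: 29.4
ee_pos: [0.5949, 0.3045, 0.2527]
eef_rot: [3.142, 0.0, 1.517]
force: [-0.0, -3.9, -0.7]
grip_width: 0.0174
grip_force: 25.0
```

>>> {"fn": "step_arm", "kwargs": {"plan": [{"dx":0,"dy":0.015,"dz":0.006,"rx":0,"ry":0,"rz":0,"claw":1},{"dx":0,"dy":0.015,"dz":0.006,"rx":0,"ry":0,"rz":0,"claw":1},{"dx":0,"dy":0.01,"dz":0.003,"rx":0,"ry":0,"rz":0,"claw":1},{"dx":0,"dy":0,"dz":0,"rx":0,"ry":0,"rz":0,"claw":1}]}}

```text
time_s: 29.8
ee_pos: [0.5986, 0.3043, 0.2513]
eef_rot: [-3.142, 0.0, 1.517]
force: [-0.9, -5.5, -0.7]
grip_width: 0.0174
grip_force: 25.0
```

>>> {"fn": "step_arm", "kwargs": {"plan": [{"dx":0,"dy":0.005,"dz":0.002,"rx":0,"ry":0,"rz":0,"claw":1},{"dx":0,"dy":0.005,"dz":0.002,"rx":0,"ry":0,"rz":0,"claw":1},{"dx":0,"dy":0,"dz":0,"rx":0,"ry":0,"rz":0,"claw":1}]}}

```text
time_s: 30.1
ee_pos: [0.5994, 0.3043, 0.2511]
eef_rot: [-3.141, 0.0, 1.518]
force: [-2.9, -5.3, 0.4]
grip_width: 0.0171
grip_force: 25.0
```

At the home stop the force reverses. I'll release gently, rise and rotate back.

>>> {"fn": "step_arm", "kwargs": {"plan": [{"dx":0,"dy":0,"dz":0,"rx":0,"ry":0,"rz":0,"claw":0.7},{"dx":0,"dy":0,"dz":0,"rx":0,"ry":0,"rz":0,"claw":0.5},{"dx":0,"dy":0,"dz":0,"rx":0,"ry":0,"rz":0,"claw":0.3},{"dx":0,"dy":0,"dz":-0.2,"rx":0,"ry":0,"rz":0,"claw":0.3},{"dx":0,"dy":0,"dz":-0.4,"rx":0,"ry":0,"rz":0,"claw":0.3},{"dx":0,"dy":0,"dz":-0.4,"rx":0,"ry":0,"rz":0,"claw":0.3},{"dx":-0.4,"dy":-0.2,"dz":0,"rx":0,"ry":0,"rz":0,"claw":0.3},{"dx":-0.4,"dy":-0.2,"dz":0,"rx":0,"ry":0,"rz":0,"claw":0.3},{"dx":-0.4,"dy":-0.2,"dz":0,"rx":0,"ry":0,"rz":0,"claw":0.3},{"dx":-0.4,"dy":-0.2,"dz":0,"rx":0,"ry":0,"rz":0,"claw":0.3}]}}

```text
time_s: 31.1
ee_pos: [0.5101, 0.1477, 0.351]
eef_rot: [3.141, -0.0, 1.518]
force: [0.8, -0.7, 0.2]
grip_width: 0.0652
grip_force: 0.0
```

>>> {"fn": "step_arm", "kwargs": {"plan": [{"dx":-0.4,"dy":-0.2,"dz":0,"rx":0,"ry":0,"rz":0.09,"claw":0.3},{"dx":0,"dy":0,"dz":0,"rx":0,"ry":0,"rz":0.091,"claw":0.3},{"dx":0,"dy":0,"dz":0,"rx":0,"ry":0,"rz":0.091,"claw":0.3},{"dx":0,"dy":0,"dz":0,"rx":0,"ry":0,"rz":0.091,"claw":0.3},{"dx":0,"dy":0,"dz":0,"rx":0,"ry":0,"rz":0.091,"claw":0.3},{"dx":0,"dy":0,"dz":0,"rx":0,"ry":0,"rz":0.091,"claw":0.3},{"dx":0,"dy":0,"dz":0,"rx":0,"ry":0,"rz":0.091,"claw":0.3},{"dx":0,"dy":0,"dz":0,"rx":0,"ry":0,"rz":0.091,"claw":0.3},{"dx":0,"dy":0,"dz":0,"rx":0,"ry":0,"rz":0.091,"claw":0.3},{"dx":0,"dy":0,"dz":0,"rx":0,"ry":0,"rz":0.091,"claw":0.3}]}}

```text
time_s: 32.1
ee_pos: [0.4892, 0.1101, 0.3512]
eef_rot: [-3.141, -0.001, 0.084]
force: [-0.3, -0.3, 0.4]
grip_width: 0.0654
grip_force: 0.0
```

>>> {"fn": "step_arm", "kwargs": {"plan": [{"dx":0,"dy":0,"dz":0,"rx":0,"ry":0,"rz":0.091,"claw":0.3},{"dx":-0.2,"dy":0.4,"dz":0.1,"rx":0,"ry":0,"rz":0,"claw":0.3},{"dx":-0.2,"dy":0.4,"dz":0.1,"rx":0,"ry":0,"rz":0,"claw":0.3},{"dx":-0.2,"dy":0.4,"dz":0.1,"rx":0,"ry":0,"rz":0,"claw":0.3},{"dx":-0.2,"dy":0.4,"dz":0.1,"rx":0,"ry":0,"rz":0,"claw":0.3},{"dx":0,"dy":0.4,"dz":0.1,"rx":0,"ry":0,"rz":0,"claw":0.3},{"dx":0,"dy":0.4,"dz":0,"rx":0,"ry":0,"rz":0,"claw":0.3},{"dx":0,"dy":0.4,"dz":0,"rx":0,"ry":0,"rz":0,"claw":0.3},{"dx":0,"dy":0,"dz":0,"rx":0,"ry":0,"rz":0,"claw":0.3},{"dx":0,"dy":0,"dz":0,"rx":0,"ry":0,"rz":0,"claw":0.3}]}}

```text
time_s: 33.1
ee_pos: [0.3943, -0.1657, 0.301]
eef_rot: [-3.141, -0.0, -0.055]
force: [-0.1, 0.1, -0.5]
grip_width: 0.0659
grip_force: 0.0
```

```bash
python3 - <<'E'
from look import *
c,o=look("wrist","w8"); print(o["ee_pos"],o["eef_rot"],o["time_s"])
relays(c,o,z=.05,amin=200)
m=np.ones(c["z_map"].shape,bool);m[330:]=0
P=cloud(c,m,o);k=(P[:,2]>.1)&(P[:,2]<.14)&(P[:,1]<-.09)&(P[:,1]>-.4)&(P[:,0]>.47)&(P[:,0]<.65);P=P[k];np.save("rack2.npy",P);print(len(P),P.min(0),P.max(0))
c,o=look("top","t3")
P=cloud(c,mask(c,"red"));P=P[(P[:,2]>.23)&(P[:,2]<.29)&(P[:,1]>.2)];print("handle",np.median(P,0))
E
```

```text
[ 0.39428673 -0.165689    0.30098756] [-3.14132798e+00 -2.67694794e-04 -5.49087606e-02] 33.1
blue 1514 rect c [0.5473 0.0834] size [0.0409 0.0389] yaw -3.3 med [0.545  0.0804 0.0497] edge [33, 50, 50, 39]
blue 1336 rect c [0.5422 0.0038] size [0.0405 0.0382] yaw -3.4 med [0.5396 0.0009 0.0497] edge [104, 51, 44, 38]
blue 498 rect c [0.5502 0.1444] size [0.0047 0.037 ] yaw -7.3 med [0.5435 0.1447 0.0463] edge [0, 52, 17, 37]
4786 [ 0.50474221 -0.34146725  0.10003435] [ 0.58670057 -0.09821547  0.12365354]
handle [0.59952167 0.30174742 0.26017126]
```

View pics/w8.png

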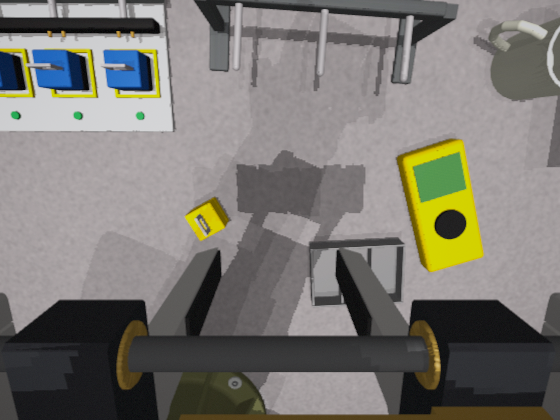

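Relays are still seated, the handle is home at x = 0.5995, and the rack pegs show at (237,38), (321,42) and (404,45). Next I fit the rack.

```bash
python3 - <<'E'
from h import *
from scipy.optimize import least_squares
for f in("rack1.npy","rack2.npy"):
    P=np.load(f);P=P[(P[:,0]>.48)&(P[:,0]<.62)]
    # peg points: narrow in y; project with yaw guess, histogram
    best=None
    for a in np.radians(np.arange(-14,0,.5)):
        X=P[:,0]*np.cos(a)+P[:,1]*np.sin(a);Y=-P[:,0]*np.sin(a)+P[:,1]*np.cos(a)
        xr=np.percentile(X,97); k=(X<xr-.025)&(X>xr-.09)
        h,_=np.histogram(Y[k],np.arange(Y.min(),Y.max(),.002)); s=(h**2.).sum()
        if best is None or s>best[0]: best=(s,a)
    a=best[1];X=P[:,0]*np.cos(a)+P[:,1]*np.sin(a);Y=-P[:,0]*np.sin(a)+P[:,1]*np.cos(a);xr=np.percentile(X,97)
    k=(X<xr-.025)&(X>xr-.09);y=Y[k];x=X[k];z=P[k,2]
    print(f,"yaw",np.degrees(a),"n",k.sum(),"X hi",np.percentile(X,[50,90,97,99.5]).round(4))
    ys=np.sort(y);cl=np.split(np.argsort(y),np.nonzero(np.diff(ys)>.012)[0]+1)
    for c in cl:
        if len(c)<15: continue
        p=np.polyfit(x[c],y[c],1);q=np.polyfit(x[c],z[c],1)
        print(" n",len(c),"Y",np.median(y[c]).round(4),"spread",np.ptp(y[c]).round(4),"slope",p[0].round(3),"x",x[c].min().round(4),x[c].max().round(4),"z slope",q[0].round(3),"z@tip",np.polyval(q,x[c].min()).round(4), "top z",np.percentile(z[c],[50,95]).round(4))
    # rail line: topmost points z>.114 & back
    k=(X>xr-.012);q=np.polyfit(P[k,1],P[k,0],1);print(" rail yaw",-np.degrees(np.arctan(q[0])),"z",np.percentile(P[k,2],[50,98]))
E
```

```text
rack1.npy yaw -3.0000000000000004 n 2333 X hi [0.5854 0.5942 0.5972 0.5991]
 n 890 Y -0.2644 spread 0.009 slope -0.04 x 0.5192 0.5722 z slope -0.148 z@tip 0.1209 top z [0.1174 0.1212]
 n 788 Y -0.1852 spread 0.0094 slope -0.067 x 0.5246 0.572 z slope -0.135 z@tip 0.121 top z [0.1178 0.1212]
 n 655 Y -0.1061 spread 0.0092 slope -0.066 x 0.5301 0.5722 z slope -0.131 z@tip 0.121 top z [0.1183 0.1212]
 rail yaw -4.8699253052829174 z [0.11886515 0.12058291]
rack2.npy yaw -12.5 n 1638 X hi [0.6064 0.62   0.6246 0.6277]
 n 383 Y -0.1722 spread 0.0099 slope 0.098 x 0.5558 0.5993 z slope -0.131 z@tip 0.121 top z [0.1181 0.1214]
 n 436 Y -0.093 spread 0.0113 slope 0.097 x 0.548 0.5995 z slope -0.135 z@tip 0.1212 top z [0.1177 0.1215]
 n 819 Y -0.0128 spread 0.0618 slope 0.29 x 0.5398 0.5996 z slope -0.181 z@tip 0.1218 top z [0.1156 0.1206]
 rail yaw -7.656224753174847 z [0.11867332 0.12069344]
```

```bash
python3 - <<'E'
from h import *
for f in("rack1.npy","rack2.npy"):
  P=np.load(f);P=P[(P[:,0]>.48)&(P[:,0]<.62)]
  for deg in(-6.2,-6.7,-7.2):
    a=np.radians(deg);X=P[:,0]*np.cos(a)+P[:,1]*np.sin(a);Y=-P[:,0]*np.sin(a)+P[:,1]*np.cos(a)
    out=[]
    k0=(X>.45)
    h,e=np.histogram(X,np.arange(.5,.66,.002)); 
    for y0 in None or [0]:
        tips=np.percentile(X,.5); k=(X<tips+.03)
        ys=np.sort(Y[k]);cl=np.split(np.argsort(Y[k]),np.nonzero(np.diff(ys)>.012)[0]+1)
        for c in cl:
            if len(c)<15: continue
            x=X[k][c];y=Y[k][c];p=np.polyfit(x,y,1);ym=(np.percentile(y,1)+np.percentile(y,99))/2
            t=np.percentile(x,.5);w=np.array([np.cos(a)*(t+.025)-np.sin(a)*ym,np.sin(a)*(t+.025)+np.cos(a)*ym])
            out.append((len(c),ym.round(4),"sl",p[0].round(3),"tipX",t.round(4),"peg",w.round(4).tolist()))
    print(f,deg,"rail front?",np.round(e[:-1][h>150][:3],3));[print("   ",*q) for q in out]
E
```

```text
rack1.npy -6.2 rail front? [0.59  0.592 0.594]
    589 -0.2346 sl -0.007 tipX 0.5332 peg [0.5296, -0.2935]
    505 -0.155 sl -0.01 tipX 0.5341 peg [0.5391, -0.2144]
    460 -0.0754 sl -0.008 tipX 0.5351 peg [0.5487, -0.1354]
rack1.npy -6.7 rail front? [0.592 0.594 0.596]
    580 -0.2298 sl 0.0 tipX 0.5352 peg [0.5296, -0.2936]
    510 -0.1502 sl -0.001 tipX 0.5354 peg [0.5391, -0.2145]
    474 -0.0706 sl 0.001 tipX 0.5358 peg [0.5487, -0.1355]
rack1.npy -7.2 rail front? [0.594 0.596 0.598]
    569 -0.2249 sl 0.009 tipX 0.5372 peg [0.5296, -0.2936]
    510 -0.1453 sl 0.007 tipX 0.5367 peg [0.5391, -0.2146]
    486 -0.0658 sl 0.007 tipX 0.5364 peg [0.5487, -0.1356]
rack2.npy -6.2 rail front? [0.59  0.592 0.594]
    277 -0.2354 sl -0.009 tipX 0.5333 peg [0.5296, -0.2943]
    260 -0.1555 sl -0.009 tipX 0.5344 peg [0.5393, -0.215]
    258 -0.0757 sl -0.007 tipX 0.5351 peg [0.5486, -0.1358]
rack2.npy -6.7 rail front? [0.592 0.594 0.596]
    273 -0.2306 sl -0.0 tipX 0.5353 peg [0.5296, -0.2944]
    261 -0.1508 sl -0.001 tipX 0.5357 peg [0.5393, -0.2151]
    269 -0.0709 sl -0.005 tipX 0.5357 peg [0.5486, -0.1359]
rack2.npy -7.2 rail front? [0.594 0.596 0.598]
    265 -0.2258 sl 0.003 tipX 0.5373 peg [0.5296, -0.2945]
    261 -0.1459 sl 0.008 tipX 0.537 peg [0.5393, -0.2152]
    271 -0.0661 sl 0.003 tipX 0.5363 peg [0.5486, -0.1359]
```

Rack yaw is −6.8°. The pegs are at (0.5487,−0.1357), (0.5392,−0.2148) and (0.5296,−0.294), axis z ≈ 0.114. I'll pick relay B from pocket c.

>>> {"fn": "step_arm", "kwargs": {"plan": [{"dx":0.28,"dy":-0.355,"dz":0,"rx":0,"ry":0,"rz":0,"claw":0.36},{"dx":0.28,"dy":-0.355,"dz":0,"rx":0,"ry":0,"rz":0,"claw":0.36},{"dx":0.28,"dy":-0.355,"dz":0,"rx":0,"ry":0,"rz":0,"claw":0.36},{"dx":0.28,"dy":-0.355,"dz":0,"rx":0,"ry":0,"rz":0,"claw":0.36},{"dx":0.28,"dy":-0.355,"dz":0,"rx":0,"ry":0,"rz":0,"claw":0.36},{"dx":0,"dy":0,"dz":0.45,"rx":0,"ry":0,"rz":0,"claw":0.36},{"dx":0,"dy":0,"dz":0.45,"rx":0,"ry":0,"rz":0,"claw":0.36},{"dx":0,"dy":0,"dz":0.45,"rx":0,"ry":0,"rz":0,"claw":0.36},{"dx":0,"dy":0,"dz":0.2,"rx":0,"ry":0,"rz":0,"claw":0.36},{"dx":0,"dy":0,"dz":0,"rx":0,"ry":0,"rz":0,"claw":0.36}]}}

```text
time_s: 34.2
ee_pos: [0.5422, 0.0058, 0.1434]
eef_rot: [-3.141, 0.005, -0.051]
force: [-0.7, 0.7, 0.3]
grip_width: 0.0601
grip_force: 0.0
```

```bash
python3 - <<'E'
from look import *
o=telemetry.get_obs(); print(o["ee_pos"]); delta(o,[.5432,.0044,.0555],-.055)
E
```

```text
[0.5421714  0.00582605 0.14343886]
shift now-axes [0.015 0.014 0.879]  goal-axes [0.011 0.014 0.879]  turn [-0.     0.003  0.002]
```

>>> {"fn": "step_arm", "kwargs": {"plan": [{"dx":0,"dy":0,"dz":0.35,"rx":0,"ry":0,"rz":0,"claw":0.36},{"dx":0,"dy":0,"dz":0.35,"rx":0,"ry":0,"rz":0,"claw":0.36},{"dx":0,"dy":0,"dz":0.2,"rx":0,"ry":0,"rz":0,"claw":0.36},{"dx":0,"dy":0,"dz":0,"rx":0,"ry":0,"rz":0,"claw":0.36},{"dx":0,"dy":0,"dz":0,"rx":0,"ry":0,"rz":0,"claw":1},{"dx":0,"dy":0,"dz":0,"rx":0,"ry":0,"rz":0,"claw":1},{"dx":0,"dy":0,"dz":0,"rx":0,"ry":0,"rz":0,"claw":1},{"dx":0,"dy":0,"dz":0,"rx":0,"ry":0,"rz":0,"claw":1},{"dx":0,"dy":0,"dz":0,"rx":0,"ry":0,"rz":0,"claw":1},{"dx":0,"dy":0,"dz":0,"rx":0,"ry":0,"rz":0,"claw":1}], "grip_force": 15}}

```text
time_s: 35.2
ee_pos: [0.5444, 0.0045, 0.0576]
eef_rot: [-3.141, -0.003, -0.053]
force: [-1.6, 1.5, 7.9]
grip_width: 0.0397
grip_force: 15.0
```

>>> {"fn": "step_arm", "kwargs": {"plan": [{"dx":0,"dy":0,"dz":-0.3,"rx":0,"ry":0,"rz":0,"claw":1},{"dx":0,"dy":0,"dz":-0.4,"rx":0,"ry":0,"rz":0.041,"claw":1},{"dx":0,"dy":0,"dz":-0.4,"rx":0,"ry":0,"rz":0,"claw":1},{"dx":0,"dy":0,"dz":-0.35,"rx":0,"ry":0,"rz":0,"claw":1},{"dx":-0.03,"dy":0.42,"dz":0,"rx":0,"ry":0,"rz":0,"claw":1},{"dx":-0.03,"dy":0.42,"dz":0,"rx":0,"ry":0,"rz":0,"claw":1},{"dx":-0.03,"dy":0.42,"dz":0,"rx":0,"ry":0,"rz":0,"claw":1},{"dx":-0.03,"dy":0.42,"dz":0,"rx":0,"ry":0,"rz":0,"claw":1},{"dx":-0.03,"dy":0.42,"dz":0,"rx":0,"ry":0,"rz":0,"claw":1},{"dx":-0.03,"dy":0.42,"dz":0,"rx":0,"ry":0,"rz":0,"claw":1}]}}

```text
time_s: 36.2
ee_pos: [0.4955, -0.2454, 0.2017]
eef_rot: [3.141, -0.001, -0.118]
force: [1.2, -0.3, -1.1]
grip_width: 0.0396
grip_force: 15.0
```

>>> {"fn": "step_arm", "kwargs": {"plan": [{"dx":0,"dy":0.46,"dz":0,"rx":0,"ry":0,"rz":0,"claw":1},{"dx":0,"dy":0,"dz":0.3,"rx":0,"ry":0,"rz":0,"claw":1},{"dx":0,"dy":0,"dz":0.2,"rx":0,"ry":0,"rz":0,"claw":1},{"dx":0,"dy":0,"dz":0,"rx":0,"ry":0,"rz":0,"claw":1},{"dx":0,"dy":0,"dz":0,"rx":0,"ry":0,"rz":0,"claw":1}]}}

```text
time_s: 36.7
ee_pos: [0.4906, -0.2895, 0.1513]
eef_rot: [-3.141, -0.0, -0.118]
force: [0.1, -0.5, -0.9]
grip_width: 0.0398
grip_force: 14.8
```

```bash
cat > tab.py <<'E'
from look import *
def tab(save):
    c,o=look("wrist",save); T=Ro.from_euler("xyz",o["eef_rot"])
    print(o["ee_pos"].round(4),o["eef_rot"].round(4),o["force"].round(1),o["time_s"])
    m=np.ones(c["z_map"].shape,bool);P=cloud(c,m,o)
    L=T.inv().apply(P-o["ee_pos"])   # tool coords, z down
    k=(abs(L[:,1])<.017)&(abs(L[:,0])<.016)&(L[:,2]>-.06)&(L[:,2]<.02); q=L[k]
    zt=np.percentile(q[:,2],1); bar=q[q[:,2]<zt+.002]
    print("tab top above TCP %.4f"%-zt,"eye above TCP %.4f"%(-zt-.012),"tab x",np.percentile(bar[:,0],[5,50,95]).round(4),"y",np.percentile(bar[:,1],[2,98]).round(4))
    b=L[(abs(L[:,1])<.019)&(L[:,0]>-.03)&(L[:,0]<.03)&(L[:,2]>-.02)&(L[:,2]<.03)]
    print("block: x max",np.percentile(b[:,0],99).round(4))
    return c,o
E
python3 - <<'E'
from tab import *
c,o=tab("w9"); delta(o,[.4909,-.2893,.1155],-.118)
cv2.imwrite("pics/w9c.png",cv2.resize(c["img"][60:340,140:420,::-1],None,fx=2,fy=2))
E
```

```text
[ 0.4906 -0.2895  0.1513] [-3.1414e+00 -1.0000e-04 -1.1810e-01] [ 0.1 -0.5 -0.9] 36.7
tab top above TCP 0.0060 eye above TCP -0.0060 tab x [-0.0063 -0.0034 -0.0011] y [-0.0161  0.0162]
block: x max 0.0185
shift now-axes [ 0.003 -0.003  0.358]  goal-axes [ 0.003 -0.003  0.358]  turn [-0. -0. -0.]
```

View pics/w9c.png

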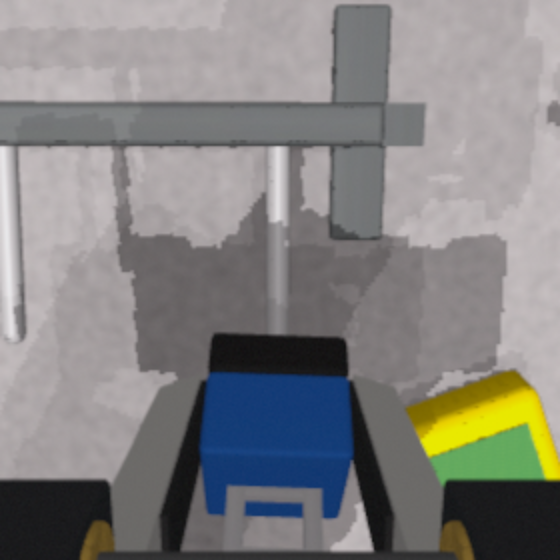

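The crop shows peg 3 at (278,230), well aligned in y with the tab at (275,490). The relay looks shifted in the grip, so I'll check its tilt.

```bash
cat > pose.py <<'E'
from look import *
def pose(c,o,pr=True):
    T=Ro.from_euler("xyz",o["eef_rot"])
    L=T.inv().apply(cloud(c,mask(c,"blue"),o)-o["ee_pos"]); L=L[(abs(L[:,1])<.018)&(abs(L[:,0])<.04)&(L[:,2]>-.04)&(L[:,2]<.05)]
    # two planes by RANSAC: print normal and offset
    rng=np.random.default_rng(0);R=L
    for i in range(2):
        if len(R)<60: break
        b=(0,)
        for _ in range(400):
            p=R[rng.choice(len(R),3,False)];n=np.cross(p[1]-p[0],p[2]-p[0]);l=np.linalg.norm(n)
            if l<1e-8: continue
            n/=l;k=abs((R-p[0])@n)<.0012
            if k.sum()>b[0]: b=(k.sum(),k)
        q=R[b[1]];m=q.mean(0);n=np.linalg.svd(q-m)[2][2];n*=np.sign(n[np.argmax(abs(n))])
        print("plane",len(q),"mean",m.round(4),"n",n.round(3),"x",np.percentile(q[:,0],[1,99]).round(4),"z",np.percentile(q[:,2],[1,99]).round(4))
        R=R[~b[1]]
E
python3 - <<'E'
from pose import *
for f in("w3","w9"): c,o=pickle.load(open(f+".pkl","rb")); print(f); pose(c,o)
E
```

```text
w3
plane 3173 mean [0.003  0.0001 0.0056] n [ 0.001 -0.     1.   ] x [-0.0195  0.0192] z [0.0044 0.0067]
plane 789 mean [ 0.0194 -0.0001  0.0164] n [ 1.    -0.001 -0.014] x [0.0181 0.0199] z [0.0068 0.0278]
w9
plane 2631 mean [0.0032 0.     0.0032] n [ 0.816  0.026 -0.578] x [-0.0044  0.0108] z [-0.0061  0.0142]
plane 1403 mean [-0.0155  0.0003  0.0021] n [0.563 0.021 0.826] x [-0.0341 -0.004 ] z [-0.0056  0.0148]
```

View pics/w9.png

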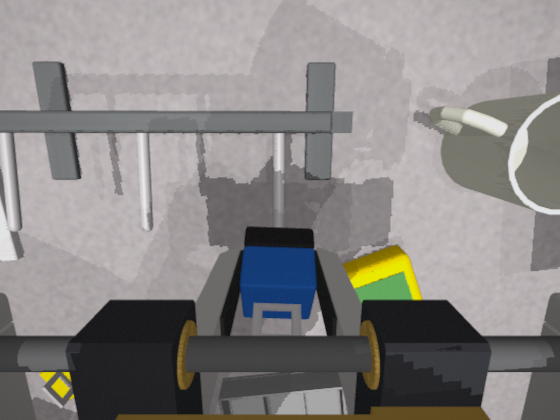

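The relay is pitched back about 35° and held by its front edge, so it was probably knocked just before the grasp. I'll tilt the tool to stand it upright on a free bit of bench and regrasp.

>>> {"fn": "step_arm", "kwargs": {"plan": [{"dx":-0.25,"dy":0,"dz":0,"rx":0,"ry":0,"rz":0,"claw":1},{"dx":-0.25,"dy":-0.25,"dz":0,"rx":0,"ry":0,"rz":0,"claw":1},{"dx":-0.2,"dy":-0.3,"dz":0,"rx":0,"ry":0,"rz":0,"claw":1},{"dx":-0.15,"dy":-0.32,"dz":0,"rx":0,"ry":0,"rz":0,"claw":1},{"dx":0,"dy":-0.3,"dz":0,"rx":0,"ry":0,"rz":0,"claw":1},{"dx":0,"dy":0,"dz":0,"rx":0,"ry":-0.078,"rz":0,"claw":1},{"dx":0,"dy":0,"dz":0,"rx":0,"ry":-0.078,"rz":0,"claw":1},{"dx":0,"dy":0,"dz":0,"rx":0,"ry":-0.078,"rz":0,"claw":1},{"dx":0,"dy":0,"dz":0,"rx":0,"ry":-0.078,"rz":0,"claw":1},{"dx":0,"dy":0,"dz":0,"rx":0,"ry":-0.078,"rz":0,"claw":1}]}}

```text
time_s: 37.75
ee_pos: [0.4208, -0.1631, 0.152]
eef_rot: [3.141, 0.615, -0.118]
force: [-0.5, -0.5, -2.1]
grip_width: 0.0402
grip_force: 14.9
```

```bash
python3 - <<'E'
from pose import *
c,o=look("wrist","w10"); print(o["ee_pos"],o["eef_rot"],o["qpos"].round(2),o["force"]); pose(c,o)
d=np.array([0,0,-1.]);R=Ro.from_euler("xyz",o["eef_rot"]); print("down in tool axes",R.inv().apply(d).round(4))
c2,_=look("top","t4"); 
for s,ce,m in blobs(mask(c2,"blue"),60): print("top blue",np.median(cloud(c2,m),0).round(3),s[4])
E
```

```text
[ 0.42076428 -0.16308777  0.15203359] [ 3.14085293  0.61529489 -0.11759687] [-0.37  0.51  1.51 -0.15  1.72  1.34] [-0.45235607 -0.54702525 -2.12129584]
plane 2665 mean [ 0.0035 -0.      0.0035] n [ 0.818  0.026 -0.575] x [-0.004  0.011] z [-0.0059  0.0146]
plane 1410 mean [-0.0153  0.0002  0.0023] n [0.566 0.017 0.824] x [-0.0338 -0.0038] z [-0.0054  0.0151]
down in tool axes [ 5.772e-01 -6.000e-04  8.166e-01]
top blue [0.884 0.429 0.008] 60
top blue [0.549 0.16  0.05 ] 164
top blue [0.544 0.081 0.049] 157
```

>>> {"fn": "step_arm", "kwargs": {"plan": [{"dx":0.2,"dy":0,"dz":0.283,"rx":0,"ry":0,"rz":0,"claw":1},{"dx":0.2,"dy":0,"dz":0.283,"rx":0,"ry":0,"rz":0,"claw":1},{"dx":0.17,"dy":0,"dz":0.241,"rx":0,"ry":0,"rz":0,"claw":1},{"dx":0.07,"dy":0,"dz":0.099,"rx":0,"ry":0,"rz":0,"claw":1},{"dx":0.035,"dy":0,"dz":0.05,"rx":0,"ry":0,"rz":0,"claw":1},{"dx":0,"dy":0,"dz":0,"rx":0,"ry":0,"rz":0,"claw":1},{"dx":0,"dy":0,"dz":0,"rx":0,"ry":0,"rz":0,"claw":1}]}}

```text
time_s: 38.55
ee_pos: [0.421, -0.1636, 0.0352]
eef_rot: [3.141, 0.61, -0.118]
force: [-0.1, 1.0, -1.9]
grip_width: 0.04
grip_force: 14.9
```

>>> {"fn": "step_arm", "kwargs": {"plan": [{"dx":0.01,"dy":0,"dz":0.014,"rx":0,"ry":0,"rz":0,"claw":1},{"dx":0,"dy":0,"dz":0,"rx":0,"ry":0,"rz":0,"claw":1},{"dx":0,"dy":0,"dz":0,"rx":0,"ry":0,"rz":0,"claw":0.3},{"dx":0,"dy":0,"dz":0,"rx":0,"ry":0,"rz":0,"claw":0.3},{"dx":0,"dy":0,"dz":0,"rx":0,"ry":0,"rz":0,"claw":0.3},{"dx":0,"dy":0,"dz":-0.4,"rx":0,"ry":0,"rz":0,"claw":0.2},{"dx":0,"dy":0,"dz":-0.4,"rx":0,"ry":0,"rz":0,"claw":0},{"dx":0,"dy":0,"dz":-0.4,"rx":0,"ry":0.078,"rz":0,"claw":0},{"dx":0,"dy":0,"dz":-0.2,"rx":0,"ry":0.078,"rz":0,"claw":0},{"dx":0,"dy":0,"dz":0,"rx":0,"ry":0.078,"rz":0,"claw":0}]}}

```text
time_s: 39.55
ee_pos: [0.5003, -0.173, 0.1507]
eef_rot: [3.14, 0.235, -0.118]
force: [0.5, -1.1, -0.6]
grip_width: 0.0936
grip_force: 0.0
```

>>> {"fn": "step_arm", "kwargs": {"plan": [{"dx":-0.4,"dy":0,"dz":0,"rx":0,"ry":0.078,"rz":0,"claw":0},{"dx":-0.4,"dy":0,"dz":0,"rx":0,"ry":0.078,"rz":0,"claw":0},{"dx":-0.4,"dy":0,"dz":0,"rx":0,"ry":0,"rz":0,"claw":0},{"dx":0,"dy":0,"dz":0,"rx":0,"ry":0,"rz":0,"claw":0},{"dx":0,"dy":0,"dz":0,"rx":0,"ry":0,"rz":0,"claw":0}]}}

```text
time_s: 40.05
ee_pos: [0.3819, -0.1591, 0.1634]
eef_rot: [3.141, 0.003, -0.118]
force: [-0.2, -0.7, 0.3]
grip_width: 0.0943
grip_force: 0.0
```

```bash
python3 - <<'E'
from look import *
c,o=look("wrist","w11"); print(o["ee_pos"],o["eef_rot"],o["time_s"]); relays(c,o,.04,200);relays(c,o,.05,200)
E
```

```text
[ 0.3819219  -0.15905324  0.16339347] [ 3.14122909e+00  2.59307726e-03 -1.18256887e-01] 40.05
blue 1819 rect c [ 0.4025 -0.1615] size [0.0384 0.0396] yaw -7.7 med [ 0.4065 -0.1614  0.0399] edge [256, 166, 46, 48]
```

Relay B stands upright at (0.4025,−0.1615). Regrasping at its centre.

>>> {"fn": "step_arm", "kwargs": {"plan": [{"dx":0.21,"dy":0,"dz":0.2,"rx":0,"ry":0,"rz":0.008,"claw":0},{"dx":0,"dy":0,"dz":0.4,"rx":0,"ry":0,"rz":0,"claw":0},{"dx":0,"dy":0,"dz":0.4,"rx":0,"ry":0,"rz":0,"claw":0},{"dx":0,"dy":0,"dz":0.18,"rx":0,"ry":0,"rz":0,"claw":0},{"dx":0,"dy":0,"dz":0,"rx":0,"ry":0,"rz":0,"claw":0},{"dx":0,"dy":0,"dz":0,"rx":0,"ry":0,"rz":0,"claw":1},{"dx":0,"dy":0,"dz":0,"rx":0,"ry":0,"rz":0,"claw":1},{"dx":0,"dy":0,"dz":0,"rx":0,"ry":0,"rz":0,"claw":1},{"dx":0,"dy":0,"dz":0,"rx":0,"ry":0,"rz":0,"claw":1},{"dx":0,"dy":0,"dz":0,"rx":0,"ry":0,"rz":0,"claw":1}], "grip_force": 20}}

```text
time_s: 41.1
ee_pos: [0.4024, -0.1613, 0.0451]
eef_rot: [3.141, 0.003, -0.13]
force: [-0.5, -0.3, 0.3]
grip_width: 0.0574
grip_force: 0.0
```

>>> {"fn": "step_arm", "kwargs": {"plan": [{"dx":0,"dy":0,"dz":0,"rx":0,"ry":0,"rz":0,"claw":1},{"dx":0,"dy":0,"dz":0,"rx":0,"ry":0,"rz":0,"claw":1},{"dx":0,"dy":0,"dz":0,"rx":0,"ry":0,"rz":0,"claw":1}]}}

```text
time_s: 41.4
ee_pos: [0.4022, -0.1612, 0.0448]
eef_rot: [-3.141, 0.004, -0.13]
force: [-0.1, -0.5, 1.5]
grip_width: 0.0394
grip_force: 20.0
```

>>> {"fn": "step_arm", "kwargs": {"plan": [{"dx":0,"dy":0,"dz":-0.3,"rx":0,"ry":0,"rz":0,"claw":1},{"dx":0,"dy":0,"dz":-0.4,"rx":0,"ry":0,"rz":-0.008,"claw":1},{"dx":0,"dy":0,"dz":-0.4,"rx":0,"ry":0,"rz":0,"claw":1},{"dx":0,"dy":0.3,"dz":-0.2,"rx":0,"ry":0,"rz":0,"claw":1},{"dx":0.2,"dy":0.29,"dz":0,"rx":0,"ry":0,"rz":0,"claw":1},{"dx":0.25,"dy":0.29,"dz":0,"rx":0,"ry":0,"rz":0,"claw":1},{"dx":0.25,"dy":0.29,"dz":0,"rx":0,"ry":0,"rz":0,"claw":1},{"dx":0.32,"dy":0,"dz":0.2,"rx":0,"ry":0,"rz":0,"claw":1},{"dx":0,"dy":0,"dz":0.35,"rx":0,"ry":0,"rz":0,"claw":1},{"dx":0,"dy":0,"dz":0,"rx":0,"ry":0,"rz":0,"claw":1}]}}

```text
time_s: 42.4
ee_pos: [0.4883, -0.2882, 0.1147]
eef_rot: [-3.138, 0.011, -0.118]
force: [0.5, 0.6, -2.1]
grip_width: 0.0397
grip_force: 20.0
```

```bash
python3 - <<'E'
from pose import *
c,o=look("wrist","w12"); print(o["ee_pos"],o["eef_rot"],o["force"],o["time_s"]); pose(c,o); delta(o,[.4899,-.2893,.1125],-.118)
E
```

```text
[ 0.48831736 -0.28823245  0.1146648 ] [-3.13758799  0.01121456 -0.11759061] [ 0.48850967  0.61220831 -2.08281954] 42.4
plane 3202 mean [-0.0052  0.0002  0.0017] n [-0.068 -0.005  0.998] x [-0.0273  0.011 ] z [-0.0004  0.0037]
plane 650 mean [ 0.0105 -0.0005  0.0129] n [ 0.999 -0.003  0.054] x [0.0095 0.0113] z [0.0039 0.0255]
shift now-axes [0.017 0.009 0.021]  goal-axes [0.017 0.009 0.022]  turn [-0.003  0.007  0.   ]
```

The relay has slipped 9 mm back in the pads, so friction is low. I'll grip harder and move more gently.

>>> {"fn": "step_arm", "kwargs": {"plan": [{"dx":0,"dy":0,"dz":0,"rx":0,"ry":0,"rz":0,"claw":1},{"dx":0,"dy":0,"dz":0,"rx":0,"ry":0,"rz":0,"claw":1},{"dx":0,"dy":0,"dz":0.03,"rx":0,"ry":0,"rz":0,"claw":1},{"dx":0,"dy":0,"dz":0.03,"rx":0,"ry":0,"rz":0,"claw":1},{"dx":0,"dy":0,"dz":0,"rx":0,"ry":0,"rz":0,"claw":1}], "grip_force": 40}}

```text
time_s: 42.95
ee_pos: [0.4899, -0.2893, 0.1131]
eef_rot: [-3.141, 0.004, -0.118]
force: [0.8, -0.4, -1.6]
grip_width: 0.0392
grip_force: 40.0
```

```bash
python3 - <<'E'
from pose import *
c,o=look("wrist","w13"); print(o["ee_pos"],o["eef_rot"],o["force"],o["time_s"]); pose(c,o)
T=Ro.from_euler("xyz",o["eef_rot"]);m=np.ones(c["z_map"].shape,bool);m[330:]=0
L=T.inv().apply(cloud(c,m,o)-o["ee_pos"])
k=(abs(L[:,1])<.014)&(L[:,0]>-.02)&(L[:,0]<.0)&(L[:,2]<-.004)&(L[:,2]>-.04);q=L[k]
print("tab",len(q),np.percentile(q,[1,50,99],axis=0).round(4).tolist())
k=(abs(L[:,1])<.03)&(L[:,0]>.012)&(L[:,0]<.07)&(L[:,2]<.0)&(L[:,2]>-.03);q=L[k]
print("peg",len(q),np.percentile(q,[1,50,99],axis=0).round(4).tolist())
E
```

```text
[ 0.48985565 -0.28933051  0.11309399] [-3.14130436  0.00418511 -0.11763628] [ 0.7523665  -0.44078981 -1.61258513] 42.95
plane 3239 mean [-0.0053  0.0001  0.0017] n [-0.069 -0.003  0.998] x [-0.0273  0.0109] z [-0.0005  0.0039]
plane 585 mean [ 0.0105 -0.0003  0.0134] n [ 0.998 -0.001  0.056] x [0.0094 0.0113] z [0.0017 0.0254]
tab 809 [[-0.0092, -0.0127, -0.0216], [-0.0065, 0.0002, -0.0193], [-0.0053, 0.013, -0.0043]]
peg 1558 [[0.0164, -0.0027, -0.0086], [0.0432, 0.0003, -0.0045], [0.0694, 0.0037, -0.0003]]
```

Tab and peg agree in y to within 0.5 mm. The eye needs lowering about 4 mm before inserting.

>>> {"fn": "step_arm", "kwargs": {"plan": [{"dx":0,"dy":0,"dz":0.041,"rx":0,"ry":0,"rz":0,"claw":1},{"dx":0.03,"dy":0,"dz":0,"rx":0,"ry":0,"rz":0,"claw":1},{"dx":0.05,"dy":0,"dz":0,"rx":0,"ry":0,"rz":0,"claw":1},{"dx":0.05,"dy":0,"dz":0,"rx":0,"ry":0,"rz":0,"claw":1},{"dx":0.05,"dy":0,"dz":0,"rx":0,"ry":0,"rz":0,"claw":1},{"dx":0.05,"dy":0,"dz":0,"rx":0,"ry":0,"rz":0,"claw":1},{"dx":0.05,"dy":0,"dz":0.007,"rx":0,"ry":0,"rz":0,"claw":1},{"dx":0.05,"dy":0,"dz":0.007,"rx":0,"ry":0,"rz":0,"claw":1},{"dx":0,"dy":0,"dz":0,"rx":0,"ry":0,"rz":0,"claw":1}]}}

```text
time_s: 43.9
ee_pos: [0.5232, -0.2933, 0.1074]
eef_rot: [-3.141, 0.004, -0.117]
force: [0.1, 0.2, -2.0]
grip_width: 0.0396
grip_force: 40.0
```

>>> {"fn": "step_arm", "kwargs": {"plan": [{"dx":0.05,"dy":0,"dz":0.007,"rx":0,"ry":0,"rz":0,"claw":1},{"dx":0.05,"dy":0,"dz":0.007,"rx":0,"ry":0,"rz":0,"claw":1},{"dx":0.05,"dy":0,"dz":0.007,"rx":0,"ry":0,"rz":0,"claw":1},{"dx":0,"dy":0,"dz":0,"rx":0,"ry":0,"rz":0,"claw":1}]}}

```text
time_s: 44.3
ee_pos: [0.5382, -0.2951, 0.1053]
eef_rot: [-3.141, 0.004, -0.117]
force: [-1.1, 0.2, -0.5]
grip_width: 0.0398
grip_force: 40.0
```

```bash
python3 - <<'E'
from pose import *
c,o=look("wrist","w14"); print(o["ee_pos"],o["eef_rot"],o["force"],o["time_s"]); pose(c,o)
E
```

```text
[ 0.5381636  -0.29505614  0.10525152] [-3.14144163  0.0039142  -0.11740764] [-1.08129121  0.23295671 -0.47865725] 44.3
plane 2568 mean [-0.0054 -0.0001  0.0017] n [-0.068 -0.     0.998] x [-0.0274  0.0109] z [-0.0004  0.0037]
plane 591 mean [ 0.0105 -0.0001  0.0134] n [ 0.998 -0.     0.056] x [0.0095 0.0113] z [0.0039 0.0253]
```

View pics/w14.png

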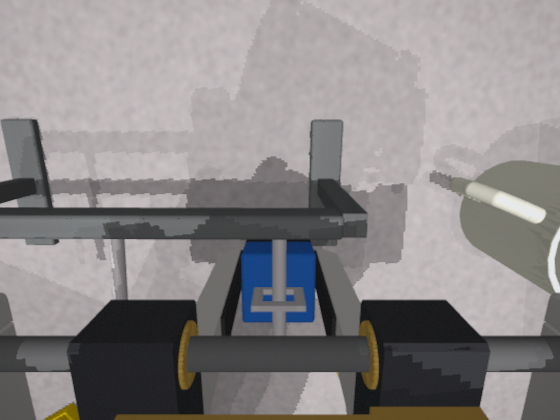

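The peg passes through the slot at (278,298) with no contact force. I'll lower onto it and release.

>>> {"fn": "step_arm", "kwargs": {"plan": [{"dx":0,"dy":0,"dz":0.02,"rx":0,"ry":0,"rz":0,"claw":1},{"dx":0,"dy":0,"dz":0.015,"rx":0,"ry":0,"rz":0,"claw":1},{"dx":0,"dy":0,"dz":0,"rx":0,"ry":0,"rz":0,"claw":1},{"dx":0,"dy":0,"dz":0,"rx":0,"ry":0,"rz":0,"claw":1}]}}

```text
time_s: 44.75
ee_pos: [0.5377, -0.2951, 0.1023]
eef_rot: [3.142, 0.004, -0.118]
force: [-1.6, 1.7, 2.8]
grip_width: 0.0402
grip_force: 40.0
```

>>> {"fn": "step_arm", "kwargs": {"plan": [{"dx":0,"dy":0,"dz":0,"rx":0,"ry":0,"rz":0,"claw":0.5},{"dx":0,"dy":0,"dz":0,"rx":0,"ry":0,"rz":0,"claw":0.4},{"dx":0,"dy":0,"dz":0,"rx":0,"ry":0,"rz":0,"claw":0.36},{"dx":0,"dy":0,"dz":0,"rx":0,"ry":0,"rz":0,"claw":0.36}]}}

```text
time_s: 45.15
ee_pos: [0.5376, -0.2951, 0.1018]
eef_rot: [-3.141, 0.004, -0.118]
force: [-0.1, -0.0, -0.0]
grip_width: 0.06
grip_force: 0.0
```

```bash
python3 - <<'E'
from pose import *
c,o=look("wrist","w15"); print(o["ee_pos"],o["force"],o["grip_width"],o["time_s"]); pose(c,o)
E
```

```text
[ 0.53760832 -0.29506718  0.10183774] [-0.05923849 -0.00917851 -0.02885209] 0.0599684629237138 45.15
plane 2446 mean [-0.0039 -0.      0.0008] n [-0.022  0.003  1.   ] x [-0.027   0.0116] z [-0.0004  0.0021]
plane 628 mean [ 0.0117 -0.0001  0.0112] n [ 1.    -0.008  0.009] x [0.0108 0.0123] z [0.0023 0.0222]
```

Relay B hangs. I'll rise and look at pockets b and a.

>>> {"fn": "step_arm", "kwargs": {"plan": [{"dx":0,"dy":0,"dz":-0.1,"rx":0,"ry":0,"rz":0,"claw":0.36},{"dx":0,"dy":0,"dz":-0.3,"rx":0,"ry":0,"rz":0,"claw":0.36},{"dx":0,"dy":0,"dz":-0.45,"rx":0,"ry":0,"rz":0,"claw":0.36},{"dx":0,"dy":0,"dz":-0.45,"rx":0,"ry":0,"rz":-0.04,"claw":0.36},{"dx":-0.17,"dy":-0.42,"dz":0,"rx":0,"ry":0,"rz":0,"claw":0.36},{"dx":-0.17,"dy":-0.42,"dz":0,"rx":0,"ry":0,"rz":0,"claw":0.36},{"dx":-0.17,"dy":-0.42,"dz":0,"rx":0,"ry":0,"rz":0,"claw":0.36},{"dx":-0.17,"dy":-0.42,"dz":0,"rx":0,"ry":0,"rz":0,"claw":0.36},{"dx":-0.17,"dy":-0.42,"dz":0,"rx":0,"ry":0,"rz":0,"claw":0.36},{"dx":-0.17,"dy":-0.42,"dz":0,"rx":0,"ry":0,"rz":0,"claw":0.36}]}}

```text
time_s: 46.2
ee_pos: [0.4492, -0.0364, 0.2333]
eef_rot: [-3.141, 0.003, -0.055]
force: [1.2, 1.2, -0.1]
grip_width: 0.06
grip_force: 0.0
```

>>> {"fn": "step_arm", "kwargs": {"plan": [{"dx":-0.1,"dy":-0.42,"dz":0,"rx":0,"ry":0,"rz":0,"claw":0.36},{"dx":0,"dy":-0.42,"dz":0,"rx":0,"ry":0,"rz":0,"claw":0.36},{"dx":0,"dy":0,"dz":0,"rx":0,"ry":0,"rz":0,"claw":0.36},{"dx":0,"dy":0,"dz":0,"rx":0,"ry":0,"rz":0,"claw":0.36}]}}

```text
time_s: 46.6
ee_pos: [0.4447, 0.0469, 0.2332]
eef_rot: [-3.141, 0.003, -0.053]
force: [-0.4, -0.3, 0.3]
grip_width: 0.0599
grip_force: 0.0
```

```bash
python3 - <<'E'
from look import *
c,o=look("wrist","w16"); print(o["ee_pos"],o["eef_rot"],o["time_s"]); relays(c,o,.05,200);delta(o,[.5475,.0846,.0555],-.055)
c,o=look("top","t5")
for s,ce,m in blobs(mask(c,"blue"),40): P=cloud(c,m);print("top blue",np.median(P,0).round(3),P[:,2].max().round(3),s[4])
E
```

```text
[0.4447332  0.04693602 0.23315472] [-3.14126779e+00  3.13391063e-03 -5.28109664e-02] 46.6
blue 1560 rect c [0.5509 0.0828] size [0.0395 0.0386] yaw -3.5 med [0.5491 0.0819 0.0499] edge [215, 74, 42, 43]
blue 1731 rect c [0.5522 0.1641] size [0.0401 0.0388] yaw -3.3 med [0.5504 0.1621 0.0499] edge [131, 77, 49, 43]
shift now-axes [ 1.012 -0.43   1.774]  goal-axes [ 1.005 -0.433  1.777]  turn [-0.     0.002  0.001]
top blue [0.884 0.428 0.01 ] 0.018 61
top blue [ 0.53  -0.283  0.1  ] 0.108 96
top blue [ 0.528 -0.31   0.1  ] 0.119 59
```

>>> {"fn": "step_arm", "kwargs": {"plan": [{"dx":0.34,"dy":-0.14,"dz":0,"rx":0,"ry":0,"rz":0,"claw":0.36},{"dx":0.34,"dy":-0.14,"dz":0,"rx":0,"ry":0,"rz":0,"claw":0.36},{"dx":0.35,"dy":-0.14,"dz":0,"rx":0,"ry":0,"rz":0,"claw":0.36},{"dx":0,"dy":0,"dz":0.4,"rx":0,"ry":0,"rz":0,"claw":0.36},{"dx":0,"dy":0,"dz":0.4,"rx":0,"ry":0,"rz":0,"claw":0.36},{"dx":0,"dy":0,"dz":0.3,"rx":0,"ry":0,"rz":0,"claw":0.36},{"dx":0,"dy":0,"dz":0.3,"rx":0,"ry":0,"rz":0,"claw":0.36},{"dx":0,"dy":0,"dz":0.3,"rx":0,"ry":0,"rz":0,"claw":0.36},{"dx":0,"dy":0,"dz":0.15,"rx":0,"ry":0,"rz":0,"claw":0.36},{"dx":0,"dy":0,"dz":0,"rx":0,"ry":0,"rz":0,"claw":0.36}]}}

```text
time_s: 47.7
ee_pos: [0.5485, 0.0818, 0.0456]
eef_rot: [3.142, 0.007, -0.056]
force: [0.6, -0.0, 1.0]
grip_width: 0.0602
grip_force: 0.0
```

>>> {"fn": "step_arm", "kwargs": {"plan": [{"dx":0,"dy":0,"dz":0,"rx":0,"ry":0,"rz":0,"claw":0.36},{"dx":0,"dy":0,"dz":0,"rx":0,"ry":0,"rz":0,"claw":1},{"dx":0,"dy":0,"dz":0,"rx":0,"ry":0,"rz":0,"claw":1},{"dx":0,"dy":0,"dz":0,"rx":0,"ry":0,"rz":0,"claw":1},{"dx":0,"dy":0,"dz":0,"rx":0,"ry":0,"rz":0,"claw":1},{"dx":0,"dy":0,"dz":0,"rx":0,"ry":0,"rz":0,"claw":1}], "grip_force": 40}}

```text
time_s: 48.3
ee_pos: [0.5495, 0.083, 0.048]
eef_rot: [-3.141, 0.003, -0.055]
force: [-2.4, -0.3, 5.7]
grip_width: 0.0396
grip_force: 40.0
```

```bash
python3 - <<'E'
from pose import *
c,o=look("wrist","w17"); print(o["ee_pos"],o["eef_rot"],o["force"],o["time_s"]); pose(c,o)
E
```

```text
[0.54953116 0.08297321 0.04798807] [-3.14102722e+00  2.72246856e-03 -5.47094155e-02] [-2.39148435 -0.3106711   5.74797471] 48.3
plane 3369 mean [ 0.0057  0.0001 -0.002 ] n [0.001 0.002 1.   ] x [-0.017   0.0215] z [-0.0031 -0.0009]
plane 904 mean [ 0.0218 -0.0002  0.009 ] n [ 1.     0.    -0.014] x [0.0207 0.0223] z [-0.0008  0.0216]
```

>>> {"fn": "step_arm", "kwargs": {"plan": [{"dx":0,"dy":0,"dz":-0.1,"rx":0,"ry":0,"rz":0,"claw":1},{"dx":0,"dy":0,"dz":-0.2,"rx":0,"ry":0,"rz":0,"claw":1},{"dx":0,"dy":0,"dz":-0.3,"rx":0,"ry":0,"rz":0,"claw":1},{"dx":0,"dy":0,"dz":-0.3,"rx":0,"ry":0,"rz":0,"claw":1},{"dx":0,"dy":0,"dz":-0.3,"rx":0,"ry":0,"rz":0,"claw":1},{"dx":0,"dy":0,"dz":-0.2,"rx":0,"ry":0,"rz":0.02,"claw":1},{"dx":0,"dy":0,"dz":-0.1,"rx":0,"ry":0,"rz":0.02,"claw":1},{"dx":0,"dy":0.1,"dz":0,"rx":0,"ry":0,"rz":0,"claw":1},{"dx":-0.02,"dy":0.2,"dz":0,"rx":0,"ry":0,"rz":0,"claw":1},{"dx":-0.02,"dy":0.3,"dz":0,"rx":0,"ry":0,"rz":0,"claw":1}]}}

```text
time_s: 49.35
ee_pos: [0.5381, 0.0232, 0.1965]
eef_rot: [-3.141, 0.005, -0.115]
force: [1.1, -0.3, -1.8]
grip_width: 0.0397
grip_force: 40.0
```

>>> {"fn": "step_arm", "kwargs": {"plan": [{"dx":-0.02,"dy":0.3,"dz":0,"rx":0,"ry":0,"rz":0,"claw":1},{"dx":-0.02,"dy":0.3,"dz":0,"rx":0,"ry":0,"rz":0,"claw":1},{"dx":-0.02,"dy":0.3,"dz":0,"rx":0,"ry":0,"rz":0,"claw":1},{"dx":-0.02,"dy":0.3,"dz":0,"rx":0,"ry":0,"rz":0,"claw":1},{"dx":-0.02,"dy":0.3,"dz":0,"rx":0,"ry":0,"rz":0,"claw":1},{"dx":-0.02,"dy":0.3,"dz":0,"rx":0,"ry":0,"rz":0,"claw":1},{"dx":-0.01,"dy":0.3,"dz":0,"rx":0,"ry":0,"rz":0,"claw":1},{"dx":0,"dy":0.2,"dz":0,"rx":0,"ry":0,"rz":0,"claw":1},{"dx":0,"dy":0.07,"dz":0.05,"rx":0,"ry":0,"rz":0,"claw":1},{"dx":0,"dy":0,"dz":0.15,"rx":0,"ry":0,"rz":0,"claw":1}]}}

```text
time_s: 50.35
ee_pos: [0.4978, -0.2111, 0.1772]
eef_rot: [3.141, 0.003, -0.118]
force: [0.2, -0.2, -1.9]
grip_width: 0.0403
grip_force: 40.0
```

>>> {"fn": "step_arm", "kwargs": {"plan": [{"dx":0,"dy":0,"dz":0.25,"rx":0,"ry":0,"rz":0,"claw":1},{"dx":0,"dy":0,"dz":0.25,"rx":0,"ry":0,"rz":0,"claw":1},{"dx":0,"dy":0,"dz":0.1,"rx":0,"ry":0,"rz":0,"claw":1},{"dx":0,"dy":0,"dz":0.05,"rx":0,"ry":0,"rz":0,"claw":1},{"dx":0,"dy":0,"dz":0,"rx":0,"ry":0,"rz":0,"claw":1}]}}

```text
time_s: 50.85
ee_pos: [0.4969, -0.2102, 0.1125]
eef_rot: [3.141, 0.005, -0.117]
force: [-11.2, -3.7, 5.7]
grip_width: 0.0397
grip_force: 40.0
```

```bash
cat > eye.py <<'E'
from pose import *
import sys
c,o=look("wrist",sys.argv[1]); print(o["ee_pos"],o["eef_rot"],o["force"],o["time_s"]); pose(c,o)
T=Ro.from_euler("xyz",o["eef_rot"]);m=np.ones(c["z_map"].shape,bool);m[330:]=0
L=T.inv().apply(cloud(c,m,o)-o["ee_pos"])
k=(abs(L[:,1])<.014)&(abs(L[:,0])<.012)&(L[:,2]<-.008)&(L[:,2]>-.04);q=L[k]
print("tab",len(q),np.percentile(q,[1,50,99],axis=0).round(4).tolist())
k=(abs(L[:,1])<.03)&(L[:,0]>.016)&(L[:,0]<.075)&(L[:,2]<-.0035)&(L[:,2]>-.03);q=L[k]
if len(q): print("peg",len(q),np.percentile(q,[1,50,99],axis=0).round(4).tolist())
E
python3 eye.py w18
```

```text
[ 0.49692339 -0.2101507   0.11253815] [ 3.14081563  0.0049946  -0.11665052] [-11.17584429  -3.66477882   5.6618442 ] 50.85
plane 4113 mean [-0.0028  0.     -0.0244] n [-0.635 -0.002  0.773] x [-0.0123  0.0068] z [-0.032  -0.0157]
plane 324 mean [-0.0073  0.0004 -0.0259] n [-0.621  0.002  0.784] x [-0.0145  0.0066] z [-0.0312 -0.0141]
tab 3988 [[-0.0114, -0.0137, -0.0315], [-0.0005, 0.0002, -0.0225], [0.0117, 0.0137, -0.012]]
peg 1571 [[0.0161, -0.0176, -0.0098], [0.0311, -0.0002, -0.0066], [0.0632, 0.0176, -0.0036]]
```

The block caught the peg tip on the way down, because my pre-insert point was too close. I'll back straight off and assess.

>>> {"fn": "step_arm", "kwargs": {"plan": [{"dx":0,"dy":0,"dz":-0.1,"rx":0,"ry":0,"rz":0,"claw":1},{"dx":0,"dy":0,"dz":-0.2,"rx":0,"ry":0,"rz":0,"claw":1},{"dx":-0.1,"dy":0,"dz":-0.25,"rx":0,"ry":0,"rz":0,"claw":1},{"dx":-0.2,"dy":0,"dz":-0.1,"rx":0,"ry":0,"rz":0,"claw":1},{"dx":-0.25,"dy":-0.1,"dz":0,"rx":0,"ry":0,"rz":0,"claw":1},{"dx":-0.25,"dy":-0.2,"dz":0,"rx":0,"ry":0,"rz":0,"claw":1},{"dx":-0.15,"dy":-0.2,"dz":0,"rx":0,"ry":0,"rz":0,"claw":1},{"dx":0,"dy":0,"dz":0,"rx":0,"ry":0,"rz":0,"claw":1}]}}

```text
time_s: 51.7
ee_pos: [0.4083, -0.1474, 0.1777]
eef_rot: [-3.141, 0.004, -0.116]
force: [0.3, -0.8, -0.7]
grip_width: 0.0399
grip_force: 40.0
```

```bash
cat > pose2.py <<'E'
from look import *
import sys
c,o=look("wrist",sys.argv[1]);print(o["ee_pos"].round(4),o["eef_rot"].round(4),o["force"].round(1),o["grip_width"],o["time_s"])
T=Ro.from_euler("xyz",o["eef_rot"])
L=T.inv().apply(cloud(c,mask(c,"blue"),o)-o["ee_pos"]);L=L[(abs(L[:,1])<.018)&(abs(L[:,0])<.07)&(abs(L[:,2])<.07)]
print(len(L)); R=L;rng=np.random.default_rng(0)
for i in range(3):
    if len(R)<80: break
    b=(0,)
    for _ in range(500):
        p=R[rng.choice(len(R),3,False)];n=np.cross(p[1]-p[0],p[2]-p[0]);l=np.linalg.norm(n)
        if l<1e-8: continue
        k=abs((R-p[0])@(n/l))<.001
        if k.sum()>b[0]: b=(k.sum(),k)
    q=R[b[1]];m=q.mean(0);n=np.linalg.svd(q-m)[2][2];n*=-np.sign(n[2])
    t=np.array([n[2],0,-n[0]]);t/=np.linalg.norm(t)
    s=(q-m)@t;e=np.percentile(s,[.5,99.5]);print("plane",len(q),"n_up",n.round(3),"ends",(m+t*e[0]).round(4),(m+t*e[1]).round(4),"len",np.ptp(e).round(4));R=R[~b[1]]
k=c["img"].astype(int);dark=(k.max(2)<50)
L=T.inv().apply(cloud(c,dark,o)-o["ee_pos"]);L=L[(abs(L[:,1])<.014)&(abs(L[:,0])<.06)&(abs(L[:,2])<.06)]
if len(L): print("black foot",len(L),np.percentile(L,[2,98],axis=0).round(4).tolist())
g=(np.ptp(k,axis=2)<25)&(k.mean(2)>90);L=T.inv().apply(cloud(c,g,o)-o["ee_pos"]);L=L[(abs(L[:,1])<.013)&(abs(L[:,0])<.06)&(abs(L[:,2])<.06)]
if len(L): print("steel",len(L),np.percentile(L,[2,98],axis=0).round(4).tolist())
E
python3 pose2.py w19; python3 - <<'E'
from h import *
c,o=pickle.load(open("w19.pkl","rb"))
# coarse text picture of the held relay region
h=cv2.cvtColor(c["img"],cv2.COLOR_RGB2HSV)
for v in range(190,345,7):
    print(v,"".join("B" if 100<h[v,u,0]<125 and h[v,u,1]>150 else "k" if h[v,u,2]<45 else "w" if h[v,u,2]>140 and h[v,u,1]<50 else "." for u in range(220,340,3)))
E
```

```text
[ 0.4083 -0.1474  0.1777] [-3.141   0.0039 -0.1157] [ 0.3 -0.8 -0.7] 0.03992578822743665 51.7
4628
plane 3772 n_up [ 0.637 -0.007 -0.771] ends [ 0.0073 -0.0003 -0.0161] [-0.0121 -0.0003 -0.0322] len 0.0252
plane 460 n_up [ 0.633 -0.018 -0.774] ends [ 0.0068  0.0037 -0.015 ] [-0.0133  0.0037 -0.0314] len 0.0259
plane 258 n_up [ 0.639 -0.012 -0.769] ends [ 0.0073 -0.0035 -0.0177] [-0.0107 -0.0035 -0.0328] len 0.0235
black foot 1563 [[0.0069, -0.0134, -0.0155], [0.0175, 0.0134, -0.0073]]
steel 736 [[-0.0413, -0.0125, -0.0324], [0.0177, 0.0125, -0.0062]]
190 ........................................
197 ........................................
204 ........................................
211 ........................................
218 ........................................
225 ........................................
232 ........................................
239 .wwwwwww.......wwwww....................
246 ...wwww.......wwwwwwwwwwwwwwwwwwww......
253 ......kkkkkkkkkkkkkkkkkkkkkkkkkkk.......
260 ......kkkkkkkkkkkkkkkkkkkkkkkkkkk.......
267 ......kkkkkkkkkkkkkkkkkkkkkkkkkkkk......
274 .....kkkkkkkkkkkkkkkkkkkkkkkkkkkkkk.....
281 ....kkBBBBBBBBBBBBBBBBBBBBBBBBBBBBk.....
288 ....kkBBBBBBBBBBBBBBBBBBBBBBBBBBBBkk....
295 ...kkBBBBBBBBBBBBBBBBBBBBBBBBBBBBBkkk...
302 ..kkkBBBBBBBBBBBBBBBBBBBBBBBBBBBBBkkkk..
309 .kkkkBBBBBBBBBBBBBBBBBBBBBBBBBBBBBkkkk..
316 .kkkkBBBBBBBBBBBBBBBBBBBBBBBBBBBBBkkkkk.
323 .kkkkBBBBBBBBBBBBBBBBBBBBBBBBBBBBB.kkkk.
330 .kkk.BBBBBBBBBBBBBBBBBBBBBBBBBBBBB..kkk.
337 kkkkkkkkkkkkkkkkkkkkkkkkkkkkkkkkkkkkkkkk
344 ........................................
```

The relay is now pitched back 50°, gripped near its lower centre. Lowering it with a soft grip lets the bench push it back upright.

>>> {"fn": "step_arm", "kwargs": {"plan": [{"dx":0,"dy":0,"dz":0.1,"rx":0,"ry":0,"rz":0,"claw":1},{"dx":0,"dy":0,"dz":0.25,"rx":0,"ry":0,"rz":0,"claw":1},{"dx":0,"dy":0,"dz":0.3,"rx":0,"ry":0,"rz":0,"claw":1},{"dx":0,"dy":0,"dz":0.3,"rx":0,"ry":0,"rz":0,"claw":1},{"dx":0,"dy":0,"dz":0.25,"rx":0,"ry":0,"rz":0,"claw":1},{"dx":0,"dy":0,"dz":0.15,"rx":0,"ry":0,"rz":0,"claw":1},{"dx":0,"dy":0,"dz":0.1,"rx":0,"ry":0,"rz":0,"claw":1},{"dx":0,"dy":0,"dz":0,"rx":0,"ry":0,"rz":0,"claw":1}]}}

```text
time_s: 52.55
ee_pos: [0.4084, -0.1492, 0.0311]
eef_rot: [-3.141, 0.006, -0.118]
force: [0.1, 0.3, -0.8]
grip_width: 0.0394
grip_force: 40.0
```

>>> {"fn": "step_arm", "kwargs": {"plan": [{"dx":0,"dy":0,"dz":0,"rx":0,"ry":0,"rz":0,"claw":1},{"dx":0,"dy":0,"dz":0.03,"rx":0,"ry":0,"rz":0,"claw":1},{"dx":0,"dy":0,"dz":0.02,"rx":0,"ry":0,"rz":0,"claw":1},{"dx":0,"dy":0,"dz":0.02,"rx":0,"ry":0,"rz":0,"claw":1},{"dx":0,"dy":0,"dz":0.02,"rx":0,"ry":0,"rz":0,"claw":1},{"dx":0,"dy":0,"dz":0.02,"rx":0,"ry":0,"rz":0,"claw":1},{"dx":0,"dy":0,"dz":0.02,"rx":0,"ry":0,"rz":0,"claw":1},{"dx":0,"dy":0,"dz":0.01,"rx":0,"ry":0,"rz":0,"claw":1},{"dx":0,"dy":0,"dz":0,"rx":0,"ry":0,"rz":0,"claw":1}], "grip_force": 10}}

```text
time_s: 53.45
ee_pos: [0.4103, -0.1495, 0.0197]
eef_rot: [3.141, 0.0, -0.118]
force: [2.6, 3.3, 11.4]
grip_width: 0.0394
grip_force: 10.0
```

```bash
python3 pose2.py w20
```

```text
[ 0.4103 -0.1495  0.0197] [ 3.1412e+00  4.0000e-04 -1.1770e-01] [ 2.6  3.3 11.4] 0.03944217126640515 53.45
4668
plane 3984 n_up [ 0.683 -0.001 -0.73 ] ends [ 0.0082 -0.     -0.0191] [-0.01   -0.     -0.0362] len 0.025
plane 445 n_up [ 0.677  0.005 -0.736] ends [ 0.0076  0.0001 -0.018 ] [-0.0112  0.0001 -0.0353] len 0.0256
plane 235 n_up [ 0.685  0.002 -0.728] ends [ 0.008  0.    -0.021] [-0.0086  0.     -0.0367] len 0.0228
black foot 1594 [[0.0078, -0.0134, -0.0183], [0.0179, 0.0135, -0.0096]]
steel 5220 [[-0.0386, -0.0125, -0.0375], [0.0586, 0.0125, 0.0208]]
```

>>> {"fn": "step_arm", "kwargs": {"plan": [{"dx":0,"dy":0,"dz":-0.2,"rx":0,"ry":0,"rz":0,"claw":1},{"dx":0,"dy":0,"dz":0,"rx":0,"ry":-0.05,"rz":0,"claw":1},{"dx":0,"dy":0,"dz":0,"rx":0,"ry":-0.07,"rz":0,"claw":1},{"dx":0,"dy":0,"dz":0,"rx":0,"ry":-0.07,"rz":0,"claw":1},{"dx":0,"dy":0,"dz":0,"rx":0,"ry":0,"rz":0,"claw":1}], "grip_force": 20}}

```text
time_s: 54.0
ee_pos: [0.4098, -0.1493, 0.038]
eef_rot: [-3.141, 0.304, -0.117]
force: [0.2, 0.2, -0.6]
grip_width: 0.0398
grip_force: 20.0
```

```bash
python3 pose2.py w21
```

```text
[ 0.4098 -0.1493  0.038 ] [-3.1415  0.3044 -0.117 ] [ 0.2  0.2 -0.6] 0.039799325071161865 54.0
4664
plane 4025 n_up [ 0.684 -0.002 -0.73 ] ends [ 0.0081 -0.     -0.019 ] [-0.0101 -0.     -0.0361] len 0.025
plane 382 n_up [ 0.57   0.011 -0.821] ends [ 0.0079  0.0004 -0.0216] [-0.0114  0.0004 -0.035 ] len 0.0234
plane 181 n_up [ 0.777 -0.007 -0.629] ends [ 0.0075 -0.0007 -0.0175] [-0.0085 -0.0007 -0.0372] len 0.0254
black foot 1575 [[0.0077, -0.0134, -0.0183], [0.0178, 0.0134, -0.0096]]
steel 5007 [[-0.0384, -0.0125, -0.0373], [0.0588, 0.0125, 0.0394]]
```

>>> {"fn": "step_arm", "kwargs": {"plan": [{"dx":0.03,"dy":0,"dz":0.1,"rx":0,"ry":0,"rz":0,"claw":1},{"dx":0.021,"dy":0,"dz":0.067,"rx":0,"ry":0,"rz":0,"claw":1},{"dx":0,"dy":0,"dz":0,"rx":0,"ry":0,"rz":0,"claw":1},{"dx":0,"dy":0,"dz":0,"rx":0,"ry":0,"rz":0,"claw":0.36},{"dx":0,"dy":0,"dz":0,"rx":0,"ry":0,"rz":0,"claw":0.3},{"dx":0,"dy":0,"dz":0,"rx":0,"ry":0,"rz":0,"claw":0.3},{"dx":0,"dy":0,"dz":-0.1,"rx":0,"ry":0,"rz":0,"claw":0.3},{"dx":0,"dy":0,"dz":-0.4,"rx":0,"ry":0,"rz":0,"claw":0.3},{"dx":0,"dy":0,"dz":-0.4,"rx":0,"ry":0,"rz":0,"claw":0.3},{"dx":0,"dy":0,"dz":-0.3,"rx":0,"ry":0.09,"rz":0,"claw":0.1}]}}

```text
time_s: 55.05
ee_pos: [0.4462, -0.1537, 0.138]
eef_rot: [3.142, 0.159, -0.117]
force: [0.9, -0.7, 0.4]
grip_width: 0.0709
grip_force: 0.0
```

>>> {"fn": "step_arm", "kwargs": {"plan": [{"dx":-0.4,"dy":0,"dz":0,"rx":0,"ry":0.094,"rz":0,"claw":0},{"dx":-0.3,"dy":0,"dz":0,"rx":0,"ry":0.006,"rz":0,"claw":0},{"dx":0,"dy":0,"dz":0,"rx":0,"ry":0,"rz":0,"claw":0},{"dx":0,"dy":0,"dz":0,"rx":0,"ry":0,"rz":0,"claw":0}]}}

```text
time_s: 55.45
ee_pos: [0.3795, -0.1461, 0.1437]
eef_rot: [-3.141, 0.016, -0.118]
force: [1.1, 0.1, 0.0]
grip_width: 0.0939
grip_force: 0.0
```

```bash
python3 - <<'E'
from look import *
c,o=look("wrist","w22"); print(o["ee_pos"],o["eef_rot"],o["time_s"]); relays(c,o,.04,200)
for s,ce,m in blobs(mask(c,"blue"),150): P=cloud(c,m,o);print(s.tolist(),np.percentile(P,[1,50,99],axis=0).round(4).tolist())
c,o=look("top","t6")
for s,ce,m in blobs(mask(c,"blue"),40): P=cloud(c,m);print("top blue",np.median(P,0).round(3),P[:,2].max().round(3),s[4])
E
```

```text
[ 0.37951231 -0.14612906  0.14372416] [-3.14124044  0.01633127 -0.11776939] 55.45
blue 2172 rect c [ 0.4149 -0.1498] size [0.0389 0.0397] yaw -6.7 med [ 0.4186 -0.1499  0.0399] edge [253, 149, 50, 52]
[253, 149, 50, 52, 2172] [[0.3949, -0.1697, 0.022], [0.4193, -0.15, 0.0399], [0.4358, -0.1299, 0.0416]]
top blue [0.884 0.43  0.009] 0.015 61
top blue [0.55  0.16  0.049] 0.06 164
top blue [ 0.529 -0.284  0.1  ] 0.107 97
top blue [ 0.528 -0.31   0.101] 0.117 58
```

Relay C stands upright at (0.415,−0.150), relay A is still in its pocket, and relay B is hanging. Regrasping C.

>>> {"fn": "step_arm", "kwargs": {"plan": [{"dx":0.355,"dy":0,"dz":0,"rx":0,"ry":0.01,"rz":0,"claw":0},{"dx":0,"dy":0,"dz":0.3,"rx":0,"ry":0,"rz":0,"claw":0},{"dx":0,"dy":0,"dz":0.4,"rx":0,"ry":0,"rz":0,"claw":0},{"dx":0,"dy":0,"dz":0.25,"rx":0,"ry":0,"rz":0,"claw":0},{"dx":0,"dy":0,"dz":0.1,"rx":0,"ry":0,"rz":0,"claw":0},{"dx":0,"dy":0,"dz":0,"rx":0,"ry":0,"rz":0,"claw":0.3},{"dx":0,"dy":0,"dz":0,"rx":0,"ry":0,"rz":0,"claw":0.4},{"dx":0,"dy":0,"dz":0,"rx":0,"ry":0,"rz":0,"claw":1},{"dx":0,"dy":0,"dz":0,"rx":0,"ry":0,"rz":0,"claw":1},{"dx":0,"dy":0,"dz":0,"rx":0,"ry":0,"rz":0,"claw":1}], "grip_force": 40}}

```text
time_s: 56.55
ee_pos: [0.4145, -0.15, 0.0376]
eef_rot: [-3.141, 0.001, -0.117]
force: [0.7, 0.2, -0.1]
grip_width: 0.0574
grip_force: 0.0
```

>>> {"fn": "step_arm", "kwargs": {"plan": [{"dx":0,"dy":0,"dz":0,"rx":0,"ry":0,"rz":0,"claw":1},{"dx":0,"dy":0,"dz":0,"rx":0,"ry":0,"rz":0,"claw":1},{"dx":0,"dy":0,"dz":0,"rx":0,"ry":0,"rz":0,"claw":1}]}}

```text
time_s: 56.85
ee_pos: [0.4142, -0.1499, 0.037]
eef_rot: [-3.141, 0.002, -0.117]
force: [-1.2, 0.1, 2.4]
grip_width: 0.0399
grip_force: 40.0
```

```bash
python3 eye.py w23
```

```text
[ 0.41417344 -0.14992913  0.03703122] [-3.14063240e+00  2.45039503e-03 -1.17363511e-01] [-1.2305294   0.10028913  2.41003617] 56.85
plane 3292 mean [ 0.0046  0.0001 -0.0029] n [0.003 0.005 1.   ] x [-0.0182  0.02  ] z [-0.0041 -0.0018]
plane 958 mean [0.0203 0.0002 0.0082] n [ 1.     0.002 -0.012] x [0.0191 0.0207] z [-0.002   0.0206]
tab 875 [[-0.0016, -0.0129, -0.0262], [0.0015, 0.0002, -0.0234], [0.0023, 0.0128, -0.0087]]
peg 101 [[0.016, -0.0167, -0.0046], [0.0176, 0.0018, -0.0037], [0.0196, 0.0188, -0.0035]]
```

>>> {"fn": "step_arm", "kwargs": {"plan": [{"dx":0,"dy":0,"dz":-0.1,"rx":0,"ry":0,"rz":0,"claw":1},{"dx":0,"dy":0,"dz":-0.2,"rx":0,"ry":0,"rz":0,"claw":1},{"dx":0,"dy":0,"dz":-0.2,"rx":0,"ry":0,"rz":0,"claw":1},{"dx":0,"dy":0,"dz":-0.18,"rx":0,"ry":0,"rz":0,"claw":1},{"dx":0.1,"dy":0.1,"dz":0,"rx":0,"ry":0,"rz":0,"claw":1},{"dx":0.2,"dy":0.2,"dz":0,"rx":0,"ry":0,"rz":0,"claw":1},{"dx":0.2,"dy":0.15,"dz":0,"rx":0,"ry":0,"rz":0,"claw":1},{"dx":0.067,"dy":0.048,"dz":0,"rx":0,"ry":0,"rz":0,"claw":1},{"dx":0,"dy":0,"dz":0,"rx":0,"ry":0,"rz":0,"claw":1},{"dx":0,"dy":0,"dz":0,"rx":0,"ry":0,"rz":0,"claw":1}]}}

```text
time_s: 57.9
ee_pos: [0.4641, -0.2054, 0.1046]
eef_rot: [-3.14, 0.003, -0.117]
force: [-1.0, -1.1, -1.8]
grip_width: 0.0397
grip_force: 40.0
```

```bash
python3 eye.py w24;  python3 - <<'E'
from h import *
c,o=pickle.load(open("w24.pkl","rb"));T=Ro.from_euler("xyz",o["eef_rot"]);m=np.ones(c["z_map"].shape,bool);m[330:]=0
L=T.inv().apply(cloud(c,m,o)-o["ee_pos"])
k=(abs(L[:,1])<.02)&(L[:,0]>.035)&(L[:,0]<.09)&(L[:,2]<-.004)&(L[:,2]>-.03);q=L[k];print("peg far",len(q),np.percentile(q,[1,50,99],axis=0).round(4).tolist())
E
```

```text
[ 0.46410338 -0.20540284  0.10457681] [-3.14013752  0.00347641 -0.1172298 ] [-0.96811244 -1.14116515 -1.83986304] 57.9
plane 3348 mean [ 0.0048  0.0002 -0.0029] n [-0.001  0.003  1.   ] x [-0.0182  0.0202] z [-0.004  -0.0018]
plane 920 mean [0.0203 0.0001 0.0086] n [ 1.     0.001 -0.009] x [0.0195 0.0208] z [-0.0016  0.0207]
tab 875 [[-0.0014, -0.0129, -0.026], [0.0015, -0.0002, -0.0235], [0.0024, 0.0128, -0.0087]]
peg 948 [[0.0165, -0.0143, -0.0176], [0.0621, 0.0006, -0.0151], [0.0749, 0.0153, -0.0036]]
peg far 1443 [[0.0511, -0.0024, -0.0174], [0.0715, 0.0006, -0.0141], [0.0896, 0.0041, -0.01]]
```

Peg and eye are aligned within 1 mm. Inserting.

>>> {"fn": "step_arm", "kwargs": {"plan": [{"dx":0.05,"dy":0.007,"dz":0,"rx":0,"ry":0,"rz":0,"claw":1},{"dx":0.1,"dy":0,"dz":0,"rx":0,"ry":0,"rz":0,"claw":1},{"dx":0.1,"dy":0,"dz":0,"rx":0,"ry":0,"rz":0,"claw":1},{"dx":0.1,"dy":0,"dz":0,"rx":0,"ry":0,"rz":0,"claw":1},{"dx":0.1,"dy":0,"dz":0,"rx":0,"ry":0,"rz":0,"claw":1},{"dx":0.05,"dy":0,"dz":0,"rx":0,"ry":0,"rz":0,"claw":1},{"dx":0.05,"dy":0,"dz":0.007,"rx":0,"ry":0,"rz":0,"claw":1},{"dx":0.05,"dy":0,"dz":0.007,"rx":0,"ry":0,"rz":0,"claw":1},{"dx":0,"dy":0,"dz":0,"rx":0,"ry":0,"rz":0,"claw":1}]}}

```text
time_s: 58.85
ee_pos: [0.5246, -0.2138, 0.1029]
eef_rot: [-3.141, 0.003, -0.117]
force: [-0.2, -0.1, -1.3]
grip_width: 0.0396
grip_force: 40.0
```

>>> {"fn": "step_arm", "kwargs": {"plan": [{"dx":0.05,"dy":0,"dz":0.007,"rx":0,"ry":0,"rz":0,"claw":1},{"dx":0.05,"dy":0,"dz":0.007,"rx":0,"ry":0,"rz":0,"claw":1},{"dx":0.05,"dy":0,"dz":0.007,"rx":0,"ry":0,"rz":0,"claw":1},{"dx":0,"dy":0,"dz":0,"rx":0,"ry":0,"rz":0,"claw":1}]}}

```text
time_s: 59.25
ee_pos: [0.5397, -0.2156, 0.1008]
eef_rot: [-3.141, 0.003, -0.117]
force: [-0.6, -0.1, -2.1]
grip_width: 0.0394
grip_force: 40.0
```

```bash
python3 eye.py w25
```

```text
[ 0.53965592 -0.21557874  0.10084263] [-3.14057656e+00  2.53225458e-03 -1.17215756e-01] [-0.58473765 -0.11944517 -2.12192619] 59.25
plane 2632 mean [ 0.0046  0.0003 -0.0029] n [0.002 0.002 1.   ] x [-0.0184  0.0199] z [-0.0041 -0.0018]
plane 734 mean [0.0203 0.0005 0.0081] n [ 1.     0.002 -0.014] x [0.019  0.0208] z [-0.0017  0.0205]
tab 1403 [[-0.0114, -0.0128, -0.0259], [0.0016, -0.0002, -0.0188], [0.0115, 0.0127, -0.0087]]
peg 4776 [[0.0168, -0.0293, -0.0196], [0.0391, -0.0002, -0.0178], [0.0444, 0.0293, -0.0037]]
```

Inserted with no shift in the grip. I'll lower onto the peg, release and rise.

>>> {"fn": "step_arm", "kwargs": {"plan": [{"dx":0,"dy":0,"dz":0.02,"rx":0,"ry":0,"rz":0,"claw":1},{"dx":0,"dy":0,"dz":0.018,"rx":0,"ry":0,"rz":0,"claw":1},{"dx":0,"dy":0,"dz":0,"rx":0,"ry":0,"rz":0,"claw":1},{"dx":0,"dy":0,"dz":0,"rx":0,"ry":0,"rz":0,"claw":1}]}}

```text
time_s: 59.7
ee_pos: [0.5393, -0.2156, 0.0979]
eef_rot: [-3.141, 0.002, -0.117]
force: [-1.6, 1.1, 4.8]
grip_width: 0.0399
grip_force: 40.0
```

>>> {"fn": "step_arm", "kwargs": {"plan": [{"dx":0,"dy":0,"dz":0,"rx":0,"ry":0,"rz":0,"claw":0.5},{"dx":0,"dy":0,"dz":0,"rx":0,"ry":0,"rz":0,"claw":0.4},{"dx":0,"dy":0,"dz":0,"rx":0,"ry":0,"rz":0,"claw":0.38},{"dx":0,"dy":0,"dz":0,"rx":0,"ry":0,"rz":0,"claw":0.38},{"dx":0,"dy":0,"dz":-0.1,"rx":0,"ry":0,"rz":0,"claw":0.38},{"dx":0,"dy":0,"dz":-0.3,"rx":0,"ry":0,"rz":0,"claw":0.38},{"dx":0,"dy":0,"dz":-0.45,"rx":0,"ry":0,"rz":0,"claw":0.36},{"dx":0,"dy":0,"dz":-0.45,"rx":0,"ry":0,"rz":-0.04,"claw":0.36},{"dx":-0.2,"dy":-0.42,"dz":0,"rx":0,"ry":0,"rz":0,"claw":0.36},{"dx":-0.2,"dy":-0.42,"dz":0,"rx":0,"ry":0,"rz":0,"claw":0.36}]}}

```text
time_s: 60.7
ee_pos: [0.5039, -0.1292, 0.2291]
eef_rot: [-3.141, -0.0, -0.056]
force: [1.0, -0.0, -1.7]
grip_width: 0.0603
grip_force: 0.0
```

>>> {"fn": "step_arm", "kwargs": {"plan": [{"dx":-0.2,"dy":-0.42,"dz":0,"rx":0,"ry":0,"rz":0,"claw":0.36},{"dx":-0.2,"dy":-0.42,"dz":0,"rx":0,"ry":0,"rz":0,"claw":0.36},{"dx":-0.2,"dy":-0.42,"dz":0,"rx":0,"ry":0,"rz":0,"claw":0.36},{"dx":0,"dy":-0.42,"dz":0,"rx":0,"ry":0,"rz":0,"claw":0.36},{"dx":0,"dy":-0.42,"dz":0,"rx":0,"ry":0,"rz":0,"claw":0.36},{"dx":0,"dy":-0.42,"dz":0,"rx":0,"ry":0,"rz":0,"claw":0.36},{"dx":0,"dy":-0.1,"dz":0,"rx":0,"ry":0,"rz":0,"claw":0.36},{"dx":0,"dy":0,"dz":0,"rx":0,"ry":0,"rz":0,"claw":0.36},{"dx":0,"dy":0,"dz":0,"rx":0,"ry":0,"rz":0,"claw":0.36}]}}

```text
time_s: 61.6
ee_pos: [0.4585, 0.1345, 0.2281]
eef_rot: [-3.141, 0.002, -0.055]
force: [-0.7, -0.8, 0.5]
grip_width: 0.0602
grip_force: 0.0
```

```bash
python3 - <<'E'
from look import *
c,o=look("wrist","w26"); print(o["ee_pos"],o["eef_rot"],o["time_s"]); relays(c,o,.05,200)
delta(o,[.553,.1645,.0605],-.055)
c,o=look("top","t7")
for s,ce,m in blobs(mask(c,"blue"),40): P=cloud(c,m);print("top blue",np.median(P,0).round(3),P[:,2].max().round(3),s[4])
E
```

```text
[0.45849895 0.13445371 0.22812389] [-3.14055089e+00  2.30795923e-03 -5.47059940e-02] 61.6
blue 1541 rect c [0.5526 0.1646] size [0.0393 0.0379] yaw -3.1 med [0.5522 0.1639 0.0499] edge [221, 87, 42, 42]
shift now-axes [ 0.931 -0.35   1.674]  goal-axes [ 0.927 -0.352  1.676]  turn [-0.001  0.001  0.   ]
top blue [0.883 0.428 0.009] 0.016 61
top blue [ 0.538 -0.204  0.099] 0.11 91
top blue [ 0.534 -0.23   0.101] 0.118 56
top blue [ 0.53  -0.283  0.1  ] 0.108 96
top blue [ 0.528 -0.31   0.101] 0.113 58
```

Relays B and C hang side by side, and relay A is still seated. Picking A with the higher grip, to stay clear of the column.

>>> {"fn": "step_arm", "kwargs": {"plan": [{"dx":0.31,"dy":-0.117,"dz":0,"rx":0,"ry":0,"rz":0,"claw":0.36},{"dx":0.31,"dy":-0.117,"dz":0,"rx":0,"ry":0,"rz":0,"claw":0.36},{"dx":0.31,"dy":-0.117,"dz":0,"rx":0,"ry":0,"rz":0,"claw":0.36},{"dx":0,"dy":0,"dz":0.4,"rx":0,"ry":0,"rz":0,"claw":0.36},{"dx":0,"dy":0,"dz":0.4,"rx":0,"ry":0,"rz":0,"claw":0.36},{"dx":0,"dy":0,"dz":0.35,"rx":0,"ry":0,"rz":0,"claw":0.36},{"dx":0,"dy":0,"dz":0.25,"rx":0,"ry":0,"rz":0,"claw":0.36},{"dx":0,"dy":0,"dz":0.15,"rx":0,"ry":0,"rz":0,"claw":0.36},{"dx":0,"dy":0,"dz":0.1,"rx":0,"ry":0,"rz":0,"claw":0.36},{"dx":0,"dy":0,"dz":0,"rx":0,"ry":0,"rz":0,"claw":0.36}]}}

```text
time_s: 62.7
ee_pos: [0.5529, 0.1649, 0.0623]
eef_rot: [-3.141, 0.003, -0.055]
force: [-0.1, 0.1, 0.5]
grip_width: 0.0602
grip_force: 0.0
```

>>> {"fn": "step_arm", "kwargs": {"plan": [{"dx":0,"dy":0,"dz":0.02,"rx":0,"ry":0,"rz":0,"claw":0.36},{"dx":0,"dy":0,"dz":0,"rx":0,"ry":0,"rz":0,"claw":1},{"dx":0,"dy":0,"dz":0,"rx":0,"ry":0,"rz":0,"claw":1},{"dx":0,"dy":0,"dz":0,"rx":0,"ry":0,"rz":0,"claw":1},{"dx":0,"dy":0,"dz":0,"rx":0,"ry":0,"rz":0,"claw":1},{"dx":0,"dy":0,"dz":0,"rx":0,"ry":0,"rz":0,"claw":1}], "grip_force": 40}}

```text
time_s: 63.3
ee_pos: [0.5531, 0.1655, 0.0612]
eef_rot: [-3.14, 0.002, -0.054]
force: [-0.2, -1.1, 6.0]
grip_width: 0.0391
grip_force: 40.0
```

```bash
python3 eye.py w27
```

```text
[0.55311297 0.16546054 0.06121097] [-3.14023205e+00  1.70673392e-03 -5.44703599e-02] [-0.24412362 -1.11984976  5.99171176] 63.3
plane 2903 mean [0.003  0.0002 0.0112] n [0.004 0.001 1.   ] x [-0.0196  0.0191] z [0.0101 0.0124]
plane 757 mean [ 0.0194 -0.      0.0222] n [ 1.    -0.    -0.014] x [0.018  0.0199] z [0.0123 0.0344]
tab 411 [[-0.0023, -0.0126, -0.0121], [-0.0, 0.0003, -0.0105], [0.0014, 0.0126, -0.0081]]
```

>>> {"fn": "step_arm", "kwargs": {"plan": [{"dx":0,"dy":0,"dz":-0.05,"rx":0,"ry":0,"rz":0,"claw":1},{"dx":0,"dy":0,"dz":-0.1,"rx":0,"ry":0,"rz":0,"claw":1},{"dx":0,"dy":0,"dz":-0.2,"rx":0,"ry":0,"rz":0,"claw":1},{"dx":0,"dy":0,"dz":-0.2,"rx":0,"ry":0,"rz":0,"claw":1},{"dx":0,"dy":0,"dz":-0.25,"rx":0,"ry":0,"rz":0,"claw":1},{"dx":0,"dy":0,"dz":-0.2,"rx":0,"ry":0,"rz":0,"claw":1},{"dx":0,"dy":0,"dz":-0.15,"rx":0,"ry":0,"rz":0,"claw":1},{"dx":0,"dy":0.07,"dz":-0.05,"rx":0,"ry":0,"rz":0,"claw":1},{"dx":0,"dy":0.14,"dz":0,"rx":0,"ry":0,"rz":0,"claw":1},{"dx":0,"dy":0.2,"dz":0,"rx":0,"ry":0,"rz":0,"claw":1}]}}

```text
time_s: 64.35
ee_pos: [0.5504, 0.1234, 0.1798]
eef_rot: [-3.141, 0.004, -0.054]
force: [-0.4, -1.0, -1.0]
grip_width: 0.039
grip_force: 40.0
```

>>> {"fn": "step_arm", "kwargs": {"plan": [{"dx":-0.03,"dy":0.2,"dz":0,"rx":0,"ry":0,"rz":0.01,"claw":1},{"dx":-0.06,"dy":0.25,"dz":0,"rx":0,"ry":0,"rz":0.01,"claw":1},{"dx":-0.06,"dy":0.25,"dz":0,"rx":0,"ry":0,"rz":0.01,"claw":1},{"dx":-0.06,"dy":0.25,"dz":0,"rx":0,"ry":0,"rz":0.01,"claw":1},{"dx":-0.06,"dy":0.25,"dz":0,"rx":0,"ry":0,"rz":0,"claw":1},{"dx":-0.06,"dy":0.25,"dz":0,"rx":0,"ry":0,"rz":0,"claw":1},{"dx":-0.06,"dy":0.25,"dz":0,"rx":0,"ry":0,"rz":0,"claw":1},{"dx":-0.06,"dy":0.25,"dz":0,"rx":0,"ry":0,"rz":0,"claw":1},{"dx":-0.05,"dy":0.25,"dz":0,"rx":0,"ry":0,"rz":0,"claw":1},{"dx":0,"dy":0.2,"dz":0,"rx":0,"ry":0,"rz":0,"claw":1}]}}

```text
time_s: 65.35
ee_pos: [0.4751, -0.1111, 0.1796]
eef_rot: [-3.14, 0.004, -0.118]
force: [-0.4, -0.1, -0.9]
grip_width: 0.0392
grip_force: 40.0
```

>>> {"fn": "step_arm", "kwargs": {"plan": [{"dx":0,"dy":0.1,"dz":0,"rx":0,"ry":0,"rz":0,"claw":1},{"dx":0,"dy":0.04,"dz":0.05,"rx":0,"ry":0,"rz":0,"claw":1},{"dx":0,"dy":0,"dz":0.15,"rx":0,"ry":0,"rz":0,"claw":1},{"dx":0,"dy":0,"dz":0.2,"rx":0,"ry":0,"rz":0,"claw":1},{"dx":0,"dy":0,"dz":0.1,"rx":0,"ry":0,"rz":0,"claw":1},{"dx":0,"dy":0,"dz":0,"rx":0,"ry":0,"rz":0,"claw":1},{"dx":0,"dy":0,"dz":0,"rx":0,"ry":0,"rz":0,"claw":1}]}}

```text
time_s: 66.05
ee_pos: [0.4751, -0.1229, 0.1308]
eef_rot: [-3.141, 0.002, -0.117]
force: [0.8, -0.4, -0.6]
grip_width: 0.0394
grip_force: 40.0
```

```bash
python3 eye.py w28;  python3 - <<'E'
from look import *
c,o=pickle.load(open("w28.pkl","rb"));T=Ro.from_euler("xyz",o["eef_rot"]);m=np.ones(c["z_map"].shape,bool);m[330:]=0
L=T.inv().apply(cloud(c,m,o)-o["ee_pos"])
k=(abs(L[:,1])<.025)&(L[:,0]>.03)&(L[:,0]<.1)&(L[:,2]<.025)&(L[:,2]>-.03);q=L[k];print("peg far",len(q),np.percentile(q,[1,50,99],axis=0).round(4).tolist())
delta(o,[.4742,-.1269,.1192],-.118)
E
```

```text
[ 0.47511736 -0.12292651  0.13081805] [-3.14055066e+00  2.43744495e-03 -1.17029895e-01] [ 0.8258841  -0.38433183 -0.56094779] 66.05
plane 2920 mean [0.003  0.0001 0.0113] n [0.001 0.001 1.   ] x [-0.0197  0.0192] z [0.0102 0.0124]
plane 753 mean [ 0.0194 -0.      0.0221] n [ 1.     0.001 -0.015] x [0.018  0.0199] z [0.0125 0.0341]
tab 418 [[-0.0023, -0.0126, -0.0119], [0.0002, 0.0003, -0.0106], [0.0014, 0.0127, -0.0081]]
peg far 1381 [[0.0503, 0.0008, 0.0086], [0.0767, 0.0038, 0.0131], [0.0996, 0.0074, 0.0177]]
shift now-axes [-0.004  0.041  0.116]  goal-axes [-0.004  0.041  0.116]  turn [-0.001  0.002  0.001]
```

>>> {"fn": "step_arm", "kwargs": {"plan": [{"dx":0,"dy":0.02,"dz":0.06,"rx":0,"ry":0,"rz":0,"claw":1},{"dx":0,"dy":0.019,"dz":0.054,"rx":0,"ry":0,"rz":0,"claw":1},{"dx":0.05,"dy":0,"dz":0,"rx":0,"ry":0,"rz":0,"claw":1},{"dx":0.1,"dy":0,"dz":0,"rx":0,"ry":0,"rz":0,"claw":1},{"dx":0.1,"dy":0,"dz":0,"rx":0,"ry":0,"rz":0,"claw":1},{"dx":0.1,"dy":0,"dz":0,"rx":0,"ry":0,"rz":0,"claw":1},{"dx":0.1,"dy":0,"dz":0,"rx":0,"ry":0,"rz":0,"claw":1},{"dx":0.05,"dy":0,"dz":0,"rx":0,"ry":0,"rz":0,"claw":1},{"dx":0.05,"dy":0,"dz":0.007,"rx":0,"ry":0,"rz":0,"claw":1},{"dx":0,"dy":0,"dz":0,"rx":0,"ry":0,"rz":0,"claw":1}]}}

```text
time_s: 67.1
ee_pos: [0.5294, -0.1334, 0.118]
eef_rot: [-3.141, 0.003, -0.117]
force: [-0.8, -0.1, -1.8]
grip_width: 0.0392
grip_force: 40.0
```

>>> {"fn": "step_arm", "kwargs": {"plan": [{"dx":0.05,"dy":0,"dz":0.007,"rx":0,"ry":0,"rz":0,"claw":1},{"dx":0.05,"dy":0,"dz":0.007,"rx":0,"ry":0,"rz":0,"claw":1},{"dx":0.05,"dy":0,"dz":0.007,"rx":0,"ry":0,"rz":0,"claw":1},{"dx":0.05,"dy":0,"dz":0.007,"rx":0,"ry":0,"rz":0,"claw":1},{"dx":0,"dy":0,"dz":0,"rx":0,"ry":0,"rz":0,"claw":1}]}}

```text
time_s: 67.6
ee_pos: [0.5494, -0.1358, 0.1152]
eef_rot: [-3.141, 0.003, -0.117]
force: [-0.6, 0.2, -1.8]
grip_width: 0.0394
grip_force: 40.0
```

```bash
python3 eye.py w29
```

```text
[ 0.54935503 -0.1358043   0.11519555] [-3.14056938e+00  2.62306271e-03 -1.17310560e-01] [-0.64070376  0.17580784 -1.83109235] 67.6
plane 2313 mean [0.003  0.0003 0.0113] n [0.001 0.001 1.   ] x [-0.0196  0.0193] z [0.0101 0.0123]
plane 569 mean [0.0194 0.0002 0.0221] n [ 1.     0.    -0.014] x [0.018  0.0199] z [0.0125 0.0342]
tab 408 [[-0.0024, -0.0126, -0.012], [0.0, -0.0002, -0.0105], [0.0015, 0.0127, -0.0081]]
peg 1974 [[0.0332, -0.0286, -0.0053], [0.0385, 0.001, -0.0041], [0.0437, 0.0294, -0.0035]]
```

>>> {"fn": "step_arm", "kwargs": {"plan": [{"dx":0,"dy":0,"dz":0.02,"rx":0,"ry":0,"rz":0,"claw":1},{"dx":0,"dy":0,"dz":0.016,"rx":0,"ry":0,"rz":0,"claw":1},{"dx":0,"dy":0,"dz":0,"rx":0,"ry":0,"rz":0,"claw":1},{"dx":0,"dy":0,"dz":0,"rx":0,"ry":0,"rz":0,"claw":1}]}}

```text
time_s: 68.05
ee_pos: [0.549, -0.1358, 0.1122]
eef_rot: [-3.141, 0.002, -0.117]
force: [-0.8, 0.3, 3.1]
grip_width: 0.0396
grip_force: 40.0
```

>>> {"fn": "step_arm", "kwargs": {"plan": [{"dx":0,"dy":0,"dz":0,"rx":0,"ry":0,"rz":0,"claw":0.5},{"dx":0,"dy":0,"dz":0,"rx":0,"ry":0,"rz":0,"claw":0.4},{"dx":0,"dy":0,"dz":0,"rx":0,"ry":0,"rz":0,"claw":0.38},{"dx":0,"dy":0,"dz":0,"rx":0,"ry":0,"rz":0,"claw":0.38},{"dx":0,"dy":0,"dz":-0.1,"rx":0,"ry":0,"rz":0,"claw":0.38},{"dx":0,"dy":0,"dz":-0.3,"rx":0,"ry":0,"rz":0,"claw":0.38},{"dx":0,"dy":0,"dz":-0.4,"rx":0,"ry":0,"rz":0,"claw":0.36},{"dx":-0.3,"dy":0,"dz":-0.3,"rx":0,"ry":0,"rz":0,"claw":0.36},{"dx":-0.4,"dy":0,"dz":-0.2,"rx":0,"ry":0,"rz":0,"claw":0.36},{"dx":-0.4,"dy":0.2,"dz":0,"rx":0,"ry":0,"rz":0,"claw":0.36}]}}

```text
time_s: 69.05
ee_pos: [0.4373, -0.1421, 0.2452]
eef_rot: [3.141, -0.002, -0.115]
force: [1.0, -0.9, -0.1]
grip_width: 0.0604
grip_force: 0.0
```

>>> {"fn": "step_arm", "kwargs": {"plan": [{"dx":-0.2,"dy":0.4,"dz":0,"rx":0,"ry":0,"rz":0,"claw":0.36},{"dx":0,"dy":0.2,"dz":0,"rx":0,"ry":0,"rz":0,"claw":0.36},{"dx":0,"dy":0,"dz":0,"rx":0,"ry":0,"rz":0,"claw":0.36},{"dx":0,"dy":0,"dz":0,"rx":0,"ry":0,"rz":0,"claw":0.36},{"dx":0,"dy":0,"dz":0,"rx":0,"ry":0,"rz":0,"claw":0.36}]}}

```text
time_s: 69.55
ee_pos: [0.4111, -0.1994, 0.2422]
eef_rot: [-3.14, 0.003, -0.117]
force: [0.9, 0.1, -0.6]
grip_width: 0.0603
grip_force: 0.0
```

```bash
python3 - <<'E'
from look import *
c,o=look("wrist","w30"); print(o["ee_pos"],o["force"],o["time_s"])
for s,ce,m in blobs(mask(c,"blue"),100): P=cloud(c,m,o);print("wrist blue",np.median(P,0).round(4),P[:,2].max().round(3),s.tolist())
c,o=look("top","t8")
for n in("blue","yellow"):
    for s,ce,m in blobs(mask(c,n),50): P=cloud(c,m);print(n,np.median(P,0).round(3),P[:,2].max().round(3),s[4])
P=cloud(c,mask(c,"red"));P=P[(P[:,2]>.23)&(P[:,2]<.29)&(P[:,1]>.2)];print("handle",np.median(P,0))
for t in("mug","jar","screwdriver","multimeter"): print(t,[np.round(r["rect"]).astype(int).tolist() for r in viewer.recognise(t,c)][:1])
E
```

```text
[ 0.41107619 -0.19936575  0.24215762] [ 0.88606468  0.06840116 -0.62491352] 69.55
wrist blue [ 0.5412 -0.3087  0.1014] 0.116 [386, 33, 15, 18, 246]
wrist blue [ 0.5625 -0.1237  0.1011] 0.104 [158, 34, 15, 17, 233]
wrist blue [ 0.5432 -0.1479  0.101 ] 0.117 [182, 34, 31, 55, 1388]
wrist blue [ 0.5372 -0.2025  0.1013] 0.104 [256, 34, 19, 54, 868]
wrist blue [ 0.5341 -0.2269  0.1011] 0.104 [284, 34, 20, 54, 887]
wrist blue [ 0.5282 -0.2814  0.1008] 0.104 [345, 34, 32, 54, 1393]
wrist blue [ 0.5182 -0.3067  0.1013] 0.117 [384, 57, 15, 31, 326]
wrist blue [ 0.539  -0.1199  0.1013] 0.103 [160, 58, 15, 31, 320]
blue [0.882 0.428 0.009] 0.018 60
blue [ 0.547 -0.124  0.101] 0.108 78
blue [ 0.544 -0.151  0.1  ] 0.107 60
yellow [0.553 0.161 0.013] 0.024 106
yellow [0.549 0.083 0.015] 0.023 105
yellow [ 0.551 -0.001  0.014] 0.022 104
yellow [ 0.398 -0.136  0.546] 0.556 277
yellow [ 0.41  -0.199  0.531] 0.536 507
yellow [ 0.347 -0.217  0.547] 0.556 262
yellow [ 0.331 -0.391  0.031] 0.547 1182
yellow [0.366 0.386 0.022] 0.033 319
yellow [ 0.358 -0.065  0.039] 0.555 194
yellow [0.116 0.131 0.709] 0.714 2269
yellow [0.066 0.047 0.707] 0.712 1650
handle [0.59927862 0.30202071 0.26009903]
mug [[417, 177, 456, 214]]
jar [[105, 166, 130, 197]]
screwdriver [[124, 230, 136, 274]]
multimeter [[384, 223, 426, 291]]
```

All three relays hang with block tops at z = 0.101, one to a peg. The handle is home, the bystanders haven't moved, and the robot is clear.

```bash
python3 -c "
from station import hand_in
print(hand_in())"
```

```text
the job is handed in; nothing more can be done
None
```

The job is handed in: all three blue relays were tested in the jig and now hang one to a peg, with the lever pulled, held 2.7 s and eased home; two relays tipped in the grip on the way to the rack and were stood up on the bench and regrasped, and I viewed more pictures than the 14 allowed.

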